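# Level a dish table with its wedge and lock it with a flat driver

## Task

Push the steel wedge under the front edge of the small tilting table until the table plate is level. Then take the stubby flat driver out of its block and, with its blade seated in the slotted screw, turn the screw clockwise as far as it goes, so that the tab on the screw lies across behind the wedge. Finally stand the driver back in its block; do not touch the screw, tab, plate or dish with the gripper, and leave the other things where they are.

Things in the scene. Friction and masses are not known exactly. Their poses are not given: they have to be found in the camera images.
- leveller: grey base of the dish-levelling table, 205 x 96 x 8 mm, fixed near the back. Origin on the bench; x axis = direction in which the wedge is pushed (towards the plate's hinge), z up. It covers x -135 to +70, y -54 to +42 mm, top z = 8. Two low guide rails (6 mm high, 27 mm apart, x -74 to +20) keep the wedge on the line y = 0. The plate's hinge is at x = +55, its front edge at x = -45.
- plate (a joint): tilt (rad) of the hinged aluminium plate, 100 x 80 x 6 mm, with a 60 mm dish fixed on it. 0 = level, negative = front edge (above the wedge) low. It lies at -0.065 until the wedge lifts it, then rises 0.02 rad per 10 mm of wedge travel. It rests freely on the wedge: pushed too far it tilts positive, at most +0.035.
- plate_edge (a point): middle of the upper front edge of the plate, 27 mm above the bench when level. A tall fixed microscope stands on the bench to the left of the table (from about y = +0.15, 0.3 to 0.7 m ahead of the robot): draw the arm in to within 0.4 m of the base axis when swinging past it.
- wedge_back (a point): centre of the rear face of the loose dark steel wedge (0.23 kg), 20 mm above the bench. 74 mm long, 24 mm wide; x axis points from rear face to thin end, z up. Its rear 14 mm is a block 24 mm high; before it a 1-in-5 taper falls from 16 to 4 mm. It lies on the base between the rails, thin end just under the plate. Slides with 2 to 6 N and stays where left.
- wedge_home (a point): fixed mark between the outer ends of the two guide rails, at x = -74, y = 0, z = 20 mm of the base. The plate is level when the wedge's rear face is here, flush with the rail ends (5 mm either way is good enough). Push the rear face with the shut fingers or take the block between them.
- slot (a point): centre of the top of the round brass slotted screw head, 22 mm across, 25 mm above the bench, at x = -83, y = -36 mm of the base. x axis: along the slot, the way the tab points. The slot runs right across the head, 4 mm wide (flared to 7.6 mm at the top), 6.5 mm deep. Head and tab turn together about the vertical axis.
- tab_tip (a point): end of the flat steel tab under the screw head: 8 mm wide, 6 mm thick, reaching 42 mm from the screw's axis, 10 to 16 mm above the bench
- retainer (a joint): turn of screw and tab (rad), growing clockwise seen from above. Starts near 0, tab pointing away from the plate, beside the wedge. At its stop, 1.40, the tab points along +y of the base, across behind the wedge's rear face with 5 mm to spare; if the wedge is not far enough in, the tab runs against its side. Needs about 0.05 N m and stays where left.
- driver_grip (a point): centre of the handle of the stubby black flat driver (104 mm long, 0.07 kg) standing blade down in the tool block. z up along the driver. Handle: rounded bar 28 mm (along x) by 18 mm (across its flats, along y), 52 mm high; its centre is 78 mm above the blade's end and 82 mm above the bench. Below it a collar 30 mm across, 46 to 52 mm above the blade's end, then an 8 mm shank.
- driver_tip (a point): middle of the end of the driver's blade, on the driver's axis. The blade is 14 mm broad along the driver's x axis (parallel to the handle's flats), 2.4 mm thick, end rounded. In the slot it has about 0.12 rad of play each way before it turns the screw.
- tool_block: square aluminium block, 62 x 62 x 50 mm, fixed, with one round upright hole 21 mm wide (flared at the top) through its middle; origin on the bench at the hole's centre. The driver hangs in it by its collar, blade's end 4 mm above the bench.
- yellow_driver: bystander: small yellow screwdriver, 136 mm long, lying on the bench; not used
- tape: bystander: roll of tape, 65 mm across, 12 mm high
- vial: bystander: small glass vial standing upright, 23 mm across, 48 mm high
Things that resemble listed ones, but are neither listed nor needed, are in the scene too. Leave any pink look-alike of the part that bears wedge_back alone.

How it is judged:
By the outcome, as a careful person would: the job done as asked, in the order asked, and still so for the second after the job is handed in, with the robot touching nothing.
It also fails if it takes over 72 s, if anything falls off the work surface, if the arm or the gripper's body presses on something with over 40 N, if the wrist force passes 120 N, or if a joint passes its speed limit or range.

## Robot

A 6-joint arm with a two-finger parallel gripper is mounted at the origin on a cart in front of the work surface, level with it; the furniture and walls round the work are solid. World frame = base frame: x ahead of the robot, y to its left, z up, the work surface at z = 0. Lengths are in mm, angles in rad, forces in N, time in s.
With the tool pointing down it reaches from about 300 to 750 mm from the base axis. Payload 8.5 kg.
Tool frame: the origin (TCP) lies midway between the tips of the shut fingers; the grasp point (between the pads) lies 19 mm behind it; z points along the fingers, y is the line along which they close (so a half turn about z gives the same grasp; the last joint's range is limited). The gripper opens to 85 mm and grips with 20 to 120 N. Pads are 22 mm wide; open, the fingers measure 114 mm over their backs; the gripper's body (76 mm by 85 mm) begins 54 mm behind the grasp point. The pads swing forward as they close: fully open they stand 13 mm farther back than shut.
Start: joints at [0.91, 0.381, 1.297, -0, 1.464, -0.215], TCP at [237.138, 496.232, 202.822] pointing down, gripper open.
Joint ranges: [-3.11, 3.11], [-0.89, 2.33], [0.22, 2.48], [-1.42, 4.56], [0.17, 2.85], [-2.88, 2.88]. Speed limits (rad/s): [2.39, 2.39, 3.14, 3.14, 3.14, 3.14].

## Interface

Orientations are given as [roll, pitch, yaw] about the fixed x, y, z axes, in that order (R = Rz(yaw) Ry(pitch) Rx(roll)).
In Python, from station import env gives the robot as it stands. The module is installed in compiled form; this text tells all that it offers.
- The arm moves only by the tool arm_command, never from a script. Its argument "moves" is a list of rows, each an object with "jaw": the opening, from -1 (shut) to 1 (fully open); "travel": the shift along the tool's x, y, z in units of 0.25 m (1.0 is 0.25 m), a list of three; "dr": the turn, a rotation vector about the tool's x, y, z in units of 4 degrees (1.0 is 4 degrees), a list of three. In form: [{"jaw": jaw, "travel": [dx, dy, dz], "dr": [rx, ry, rz]}, ...]. A call has 1 to 12 rows; each row shifts and turns the commanded pose from where the row before left it, along the tool's axes as they then stand; what a row does not reach is not made up. A row lasts 1/12 s, in which the tool goes at most 41.7 mm and 7.16 degrees, less where a joint would pass 70% of its speed; a pose out of reach is approached as far as the arm can. A call with a number of a shift or a turn outside -1 to 1 is refused whole. A call with a gripper value outside its range is refused whole. The fingers move at their own pace and stop on an object; "newtons" is the grip in N (left out, the last holds). Time passes only in rows, so rows that do not move let the fingers close. It gives the time, the measured TCP pose, the force, the opening and the grip force at its end, in the units of the state.
- env.state(): the state, without advancing time (a new reading comes with each control period).
- env.grab_frame(name): name is "scene" or "top" or "wrist"; returns a dict with "frame" (420x560x3 uint8, blue, green, red), "fx", "fy", "cx", "cy" (pixels), "k1" (the pictures are not rectified: a ray, as slopes to the right and down, at radius r is drawn at 1 + k1 r^2 times it, then the intrinsics apply), "T" (4x4, takes a point from camera to world coordinates); the wrist camera has in their place "tool_from_camera" (4x4, takes a point from camera to tool coordinates, whose origin is the TCP and whose axes are the flange's). Camera axes: x right, y down, z forward; pixel columns grow to the right and rows downward; lengths in mm; the calibration is good to about 2 mm. A picture is of the moment at which its call begins: read the wrist's pose just before it. There is no depth.
- env.finish_job(): hands the job in; it is judged then, once.
The state is a dict: "clock": time; "joint_positions": joint angles; "joint_vel": joint speeds; "effort": joint torques, N m; "tool_pos": TCP position; "orientation": TCP orientation; "contact_force": force on the tool from outside, world axes, zero at the start; "torque": the same for the moment, N m; "opening": finger opening in mm; "gripper_force": force on a finger pad.
Only numpy, scipy, OpenCV 4.12 (cv2) and the standard library are available. Lean on these libraries where they do the work, as an engineer would, in place of code of your own. Each camera call takes 0.05 s, during which the arm holds its last target. There are 200 camera calls.

## Working session

There is one attempt and no reset: what is moved stays moved. The work goes in short steps, Python scripts to look and compute and a tool call to move; the robot and the scene stay as the last step left them, time stands still between calls to the robot, and variables do not carry over. Pictures are saved under pics/ and viewed, at most 10 in all, crops included, and the job is handed in when it is done.

Besides the shell and the picture viewer there is one more tool, called as name(argument=value, ...), one argument or row to a line, values as JSON. arm_command: Moves the arm, as the interface text tells. Shifts and turns lie within -1 to 1; 1 stands for 0.25 m of shift or 4 degrees of turn. Its arguments: {"type":"object","properties":{"moves":{"type":"array","items":{"type":"object","properties":{"jaw":{"type":"number"},"travel":{"type":"array","items":{"type":"number"}},"dr":{"type":"array","items":{"type":"number"}}}}},"newtons":{"type":"number"}},"required":["moves"]}

```bash
mkdir -p pics; cat > h.py <<'E'
import numpy as np, cv2
from station import env
from scipy.spatial.transform import Rotation as R
def tcp(s=None):
    s=s or env.state(); T=np.eye(4); T[:3,:3]=R.from_euler('xyz',s['orientation']).as_matrix(); T[:3,3]=s['tool_pos']; return T
def grab(n):
    t=tcp(); g=env.grab_frame(n)
    if n=='wrist': g['T']=t@np.array(g['tool_from_camera'])
    g['T']=np.array(g['T']); return g
def K(g): return np.array([[g['fx'],0,g['cx']],[0,g['fy'],g['cy']],[0,0,1.]])
def px2w(g,p,z):
    p=np.array(p,float).reshape(-1,1,2)
    u=cv2.undistortPoints(p,K(g),np.array([g['k1'],0,0,0,0.]))[:,0]
    d=np.c_[u,np.ones(len(u))]@g['T'][:3,:3].T; o=g['T'][:3,3]
    return o+d*((z-o[2])/d[:,2])[:,None]
def w2px(g,P):
    Ti=np.linalg.inv(g['T']); 
    return cv2.projectPoints(np.array(P,float).reshape(-1,3),cv2.Rodrigues(Ti[:3,:3])[0],Ti[:3,3],K(g),np.array([g['k1'],0,0,0,0.]))[0][:,0]
def load(n):
    return np.load(f'pics/{n}.npy',allow_pickle=True).item()
def save(n,name):
    g=grab(n); np.save(f'pics/{name}.npy',g); cv2.imwrite(f'pics/{name}.png',g['frame']); return g
def tocam(st=None):pass
E
python3 - <<'E'
from h import *
for n in('scene','top'):
    g=save(n,n+'0'); print(n,g['fx'],g['k1'],g['T'].round(2).tolist())
im=np.hstack([cv2.imread('pics/top0.png')]); cv2.imwrite('pics/top0b.png',cv2.resize(im,(800,600),interpolation=cv2.INTER_CUBIC))
print(env.state())
E
```

```text
scene 523.3631634001142 0.015405049341002718 [[-0.8, -0.37, 0.48, -188.74], [-0.6, 0.52, -0.61, 773.7], [-0.02, -0.77, -0.64, 1051.34], [0.0, 0.0, 0.0, 1.0]]
top 501.9569581262952 0.021939300622637135 [[-0.03, -0.99, 0.15, 333.12], [-1.0, 0.03, -0.0, -151.04], [0.0, -0.15, -0.99, 1297.05], [0.0, 0.0, 0.0, 1.0]]
{'clock': 0.1, 'joint_positions': array([ 9.09725993e-01,  3.81139582e-01,  1.29816744e+00,  2.22697175e-06,
        1.46363152e+00, -2.15311244e-01]), 'joint_vel': array([ 7.08750382e-06, -2.31667561e-03, -2.27290511e-03, -3.34107354e-04,
        2.72498895e-05,  8.27598859e-05]), 'effort': array([ 2.53423110e-03, -4.49225307e+01, -2.31657314e+01, -1.92314501e-04,
        3.70987225e-03, -3.07746609e-05]), 'tool_pos': array([236.94210956, 496.00371539, 202.27358376]), 'orientation': array([-3.14027832e+00, -2.89712328e-04,  2.69583313e+00]), 'contact_force': array([-0.38075338, -0.03149737,  0.1012596 ]), 'torque': array([-0.07098169, -0.00747787, -0.00546738]), 'gripper_force': 0.0, 'opening': 85.2161180478827}
```

View pics/top0b.png

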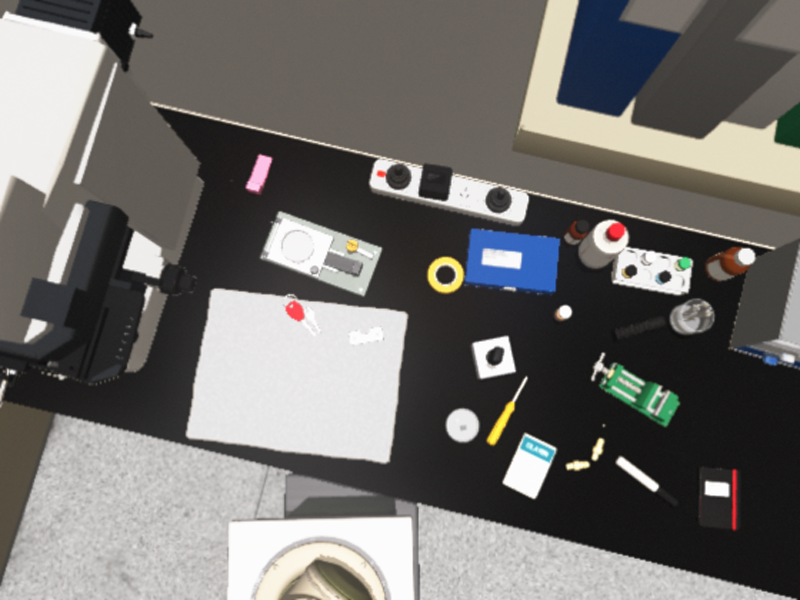

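View pics/scene0.png

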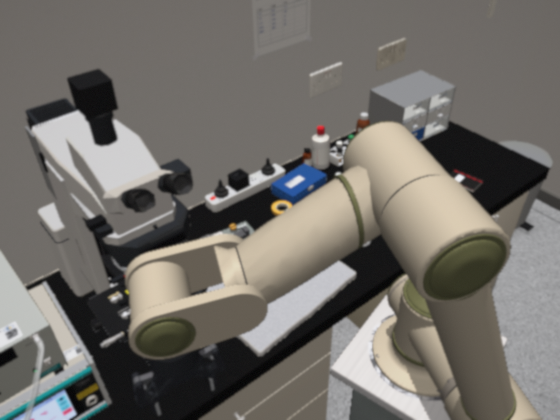

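Top view (800x600): leveller at (322,252) with the dark wedge at (345,265) and brass screw at (352,245); tool block with black driver at (494,357). The pink block at (260,173) is the wedge look-alike. The dark steel one between the rails is the wedge meant. The scene view is mostly blocked by the arm. Next, one enlarged crop to confirm.

```bash
python3 - <<'E'
from h import *
g=load('top0'); f=g['frame']
a=cv2.resize(f[140:215,175:275],(800,600),interpolation=cv2.INTER_CUBIC)[:, :]
b=cv2.resize(f[230:270,325:365],(240,240),interpolation=cv2.INTER_CUBIC)
a[360:,:240]=b
cv2.imwrite('pics/crop1.png',a)
print(px2w(g,np.array([[322,252],[494,357],[352,245],[345,265]])*.7,10).round(0))
E
```

```text
[[ 621.   -7.   10.]
 [ 421. -314.   10.]
 [ 633.  -62.   10.]
 [ 596.  -49.   10.]]
```

View pics/crop1.png

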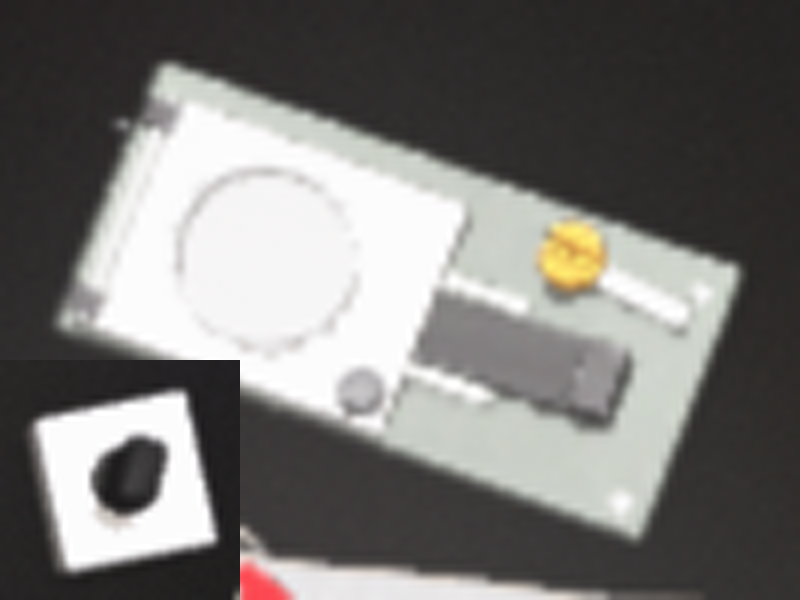

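Confirmed: the dark wedge sits between the white rails, thin end under the plate. The brass screw is at crop (572,255) with its tab pointing right (690,315). The black driver handle stands in the white block. Next I'll measure the leveller pose from its corners.

```bash
cat >> h.py <<'E'
def fit2(L,W):
    L=np.array(L,float);W=np.array(W)[:,:2]; a=(L-L.mean(0))@[1,1j]; b=(W-W.mean(0))@[1,1j]
    th=np.angle((b*a.conj()).sum()); c,s=np.cos(th),np.sin(th); M=np.array([[c,-s],[s,c]])
    o=W.mean(0)-M@L.mean(0); return o,th,M,(L@M.T+o-W)
def plan(x,y,z,yaw):
    """tool-frame travel (units) if translated first, and dr z total units"""
    T=tcp(); d=T[:3,:3].T@(np.array([x,y,z])-T[:3,3])/250
    now=np.arctan2(T[1,0],T[0,0]); e=-(yaw-now+np.pi)%(2*np.pi)-np.pi
    e=-((yaw-now+np.pi)%(2*np.pi)-np.pi)
    print('travel',d.round(3),'rotz units',round(np.degrees(e)/4,2)); 
E
python3 - <<'E'
from h import *
g=load('top0')
c=np.array([[740,268],[640,540],[163,65],[60,325]])/8+[175-.44,140-.44]
W=px2w(g,c,8); o,th,M,r=fit2([[-135,-54],[-135,42],[70,-54],[70,42]],W); print(o,th,r.round(1))
b=np.array([[185,390],[215,542],[66,572],[32,422]])/6+[325-.4,230-.4]
w=px2w(g,b,50);print(w.round(1),w.mean(0))
for p in([-74,0],[-83,-36],[-130,0]): print(p,(M@p+o).round(1))
print('wedge rear top corners',((px2w(g,np.array([[632,345],[605,425]])/8+[174.6,139.6],32)[:,:2]-o)@M).round(1))
print('tab end',((px2w(g,np.array([[685,320]])/8+[174.6,139.6],16)[:,:2]-o)@M).round(1),'slot',((px2w(g,np.array([[572,255]])/8+[174.6,139.6],25)[:,:2]-o)@M).round(1))
E
```

```text
[626.49640087  27.92577288] 1.1955547987023192 [[-0.3 -1.4]
 [-0.1 -0.5]
 [ 1.4  0.2]
 [-1.   1.7]]
[[ 308.2 -327.2   50. ]
 [ 247.3 -336.4   50. ]
 [ 237.  -275.6   50. ]
 [ 296.9 -264.3   50. ]] [ 272.34161321 -300.88751408   50.        ]
[-74, 0] [599.4 -40.9]
[-83, -36] [629.6 -62.5]
[-130, 0] [578.9 -93. ]
wedge rear top corners [[-112.6  -13.3]
 [-113.6   14.2]]
tab end [[-123.8  -29.7]] slot [[-83.  -35.7]]
```

arm_command(
  moves=[
    {"jaw": -1,"travel": [0,-0.12,0],"dr": [0,0,0]},
    {"jaw": -1,"travel": [0,-0.12,0],"dr": [0,0,0]},
    {"jaw": -1,"travel": [0,-0.12,0],"dr": [0,0,0]},
    {"jaw": -1,"travel": [0,-0.12,0],"dr": [0,0,0]},
    {"jaw": -1,"travel": [0,-0.12,0],"dr": [0,0,0]},
    {"jaw": -1,"travel": [0,-0.12,0],"dr": [0,0,0]},
    {"jaw": -1,"travel": [0,-0.06,0],"dr": [0,0,0]},
  ],
)

```text
clock: 0.68
tool_pos: [151.2, 317.8, 202.5]
orientation: [-3.14, -0.0, 2.696]
contact_force: [0.5, -0.1, 0.9]
opening: 0.9
gripper_force: 0.0
```

```bash
python3 - <<'E'
from h import *
g=load('top0')
b=(np.array([[185,390],[215,542],[66,572],[32,422]])-[0,360])/6+[325-.4,230-.4]
w=px2w(g,b,50);print(w.round(1),w.mean(0))
E
```

```text
[[ 455.4 -334.3   50. ]
 [ 392.3 -343.6   50. ]
 [ 381.5 -281.7   50. ]
 [ 443.7 -270.2   50. ]] [ 418.22358664 -307.4476596    50.        ]
```

arm_command(
  moves=[
    {"jaw": -1,"travel": [-0.098,0,0],"dr": [0,0,1]},
    {"jaw": -1,"travel": [-0.098,0,0],"dr": [0,0,1]},
    {"jaw": -1,"travel": [-0.098,0,0],"dr": [0,0,1]},
    {"jaw": -1,"travel": [-0.098,0,0],"dr": [0,0,1]},
    {"jaw": -1,"travel": [-0.098,0,0],"dr": [0,0,1]},
    {"jaw": -1,"travel": [-0.098,0,0],"dr": [0,0,1]},
    {"jaw": -1,"travel": [-0.098,0,0],"dr": [0,0,1]},
    {"jaw": -1,"travel": [-0.098,0,0],"dr": [0,0,1]},
    {"jaw": -1,"travel": [-0.098,0,0],"dr": [0,0,1]},
    {"jaw": -1,"travel": [-0.098,0,0],"dr": [0,0,1]},
    {"jaw": -1,"travel": [-0.098,0,0],"dr": [0,0,1]},
    {"jaw": -1,"travel": [-0.098,0,0],"dr": [0,0,1]},
  ],
)

```text
clock: 1.68
tool_pos: [346.2, 108.5, 202.7]
orientation: [-3.141, -0.0, 1.855]
contact_force: [0.2, 1.2, 0.2]
opening: 0.1
gripper_force: 0.0
```

arm_command(
  moves=[
    {"jaw": -1,"travel": [-0.098,0,0],"dr": [0,0,1]},
    {"jaw": -1,"travel": [-0.098,0,0],"dr": [0,0,1]},
    {"jaw": -1,"travel": [-0.098,0,0],"dr": [0,0,1]},
    {"jaw": -1,"travel": [-0.098,0,0],"dr": [0,0,1]},
    {"jaw": -1,"travel": [-0.098,0,0],"dr": [0,0,1]},
    {"jaw": -1,"travel": [-0.098,0,0],"dr": [0,0,1]},
    {"jaw": -1,"travel": [-0.098,0,0],"dr": [0,0,1]},
    {"jaw": -1,"travel": [-0.098,0,0],"dr": [0,0,1]},
    {"jaw": -1,"travel": [0,0,0],"dr": [0,0,0]},
  ],
)

```text
clock: 2.43
tool_pos: [353.7, -86.6, 202.6]
orientation: [-3.141, 0.001, 1.293]
contact_force: [-0.5, 0.0, -0.7]
opening: 0.1
gripper_force: 0.0
```

```bash
python3 - <<'E'
from h import *
o=np.array([626.5,27.9]);th=1.1955;M=np.array([[np.cos(th),-np.sin(th)],[np.sin(th),np.cos(th)]])
print(env.state()['tool_pos'],env.state()['orientation'])
plan(*(M@[-160,0]+o),200,th)
E
```

```text
[353.7202946  -86.61667028 202.63287732] [-3.14123429e+00  8.31300849e-04  1.29259035e+00]
travel [0.103 0.861 0.01 ] rotz units 1.39
```

arm_command(
  moves=[
    {"jaw": -1,"travel": [0,0,0],"dr": [0,0,0.7]},
    {"jaw": -1,"travel": [0,0,0],"dr": [0,0,0.69]},
    {"jaw": -1,"travel": [0.023,0.106,0],"dr": [0,0,0]},
    {"jaw": -1,"travel": [0.023,0.106,0],"dr": [0,0,0]},
    {"jaw": -1,"travel": [0.023,0.106,0],"dr": [0,0,0]},
    {"jaw": -1,"travel": [0.023,0.106,0],"dr": [0,0,0]},
    {"jaw": -1,"travel": [0.023,0.106,0],"dr": [0,0,0]},
    {"jaw": -1,"travel": [0.023,0.106,0],"dr": [0,0,0]},
    {"jaw": -1,"travel": [0.023,0.106,0],"dr": [0,0,0]},
    {"jaw": -1,"travel": [0.023,0.106,0],"dr": [0,0,0]},
    {"jaw": -1,"travel": [0,0,0],"dr": [0,0,0]},
    {"jaw": -1,"travel": [0,0,0],"dr": [0,0,0]},
  ],
)

```text
clock: 3.43
tool_pos: [568.8, -116.6, 201.7]
orientation: [-3.14, -0.0, 1.204]
contact_force: [-0.3, -0.1, 0.1]
opening: -0.1
gripper_force: 0.0
```

```bash
python3 - <<'E'
from h import *
g=save('wrist','w1'); print(g['T'].round(2).tolist(),g['fx'],env.state()['tool_pos'])
cv2.imwrite('pics/w1b.png',cv2.resize(g['frame'],(800,600),interpolation=cv2.INTER_CUBIC))
E
```

```text
[[0.93, -0.34, -0.11, 595.99], [-0.36, -0.89, -0.27, -46.87], [-0.0, 0.29, -0.96, 373.2], [0.0, 0.0, 0.0, 1.0]] 309.7043387461471 [ 568.07017432 -116.49870179  202.18590552]
```

View pics/w1b.png

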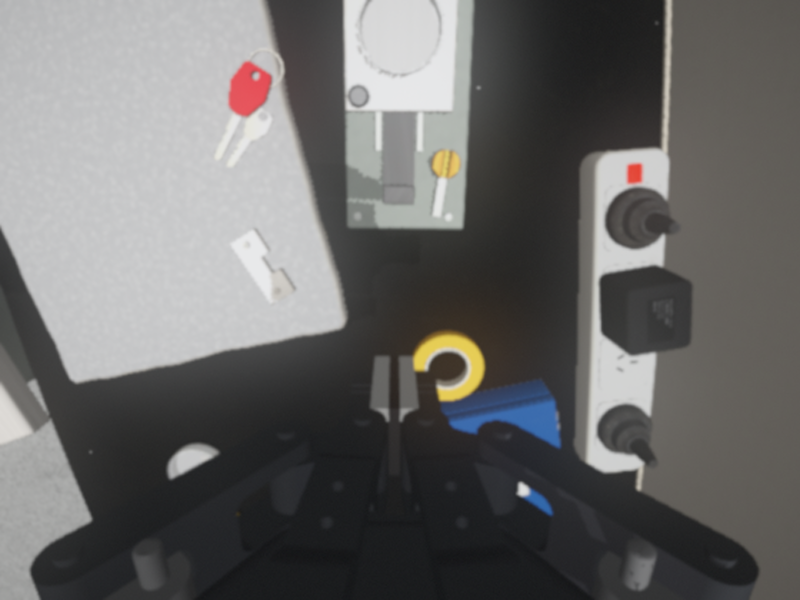

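Wrist view (800x600): base front corners (347,228) and (463,229), wedge rear (384–413,203), rail ends (378/420,150), screw (446,163) with its tab to (438,215). Keys, tape and other things are clear of the work.

```bash
python3 - <<'E'
from h import *
o=np.array([626.5,27.9]);th=1.1955;M=np.array([[np.cos(th),-np.sin(th)],[np.sin(th),np.cos(th)]])
g=load('w1')
def q(n,p,z):
    w=px2w(g,np.array([p])*.7,z)[0,:2]; print(n,((w-o)@M).round(1))
q('c-135,42',[347,228],8);q('c-135,-54',[463,229],8);q('edge y-54',[469,100],8)
q('rail',[379,150],14);q('rail',[421,150],14);q('plate edge l',[345,110],20);q('plate edge r',[453,111],20)
q('wedge',[384,186],32);q('wedge',[413,186],32);q('wedgebot',[384,203],8);q('wedgebot',[413,203],8)
q('slot',[446,163],25);q('tab',[438,215],16);q('tape',[448,367],12)
plan(*(M@[-139,0]+o),200,th)
E
```

```text
c-135,42 [-135.    39.2]
c-135,-54 [-134.9  -56.8]
edge y-54 [-35.  -56.5]
rail [-73.1  12.6]
rail [-72.8 -20. ]
plate edge l [-44.5  37.8]
plate edge r [-44.5 -43. ]
wedge [-99.5   8.2]
wedge [-99.3 -13.6]
wedgebot [-114.3    8.7]
wedgebot [-114.1  -14.9]
slot [-82.3 -38.6]
tab [-122.7  -34.8]
tape [-258.7  -49.5]
travel [0.067 0.006 0.009] rotz units 0.11
```

arm_command(
  moves=[
    {"jaw": -1,"travel": [0.022,0.005,0.11],"dr": [0,0,0.11]},
    {"jaw": -1,"travel": [0.022,0.005,0.13],"dr": [0,0,0]},
    {"jaw": -1,"travel": [0.023,0.004,0.14],"dr": [0,0,0]},
    {"jaw": -1,"travel": [0,0,0.14],"dr": [0,0,0]},
    {"jaw": -1,"travel": [0,0,0.13],"dr": [0,0,0]},
    {"jaw": -1,"travel": [0,0,0.095],"dr": [0,0,0]},
    {"jaw": -1,"travel": [0,0,0],"dr": [0,0,0]},
    {"jaw": -1,"travel": [0,0,0],"dr": [0,0,0]},
  ],
)

```text
clock: 4.15
tool_pos: [577.0, -102.5, 16.9]
orientation: [-3.14, -0.0, 1.195]
contact_force: [-0.1, 0.6, 0.6]
opening: -0.4
gripper_force: 0.0
```

arm_command(
  moves=[
    {"jaw": -1,"travel": [0.02,0,0],"dr": [0,0,0]},
    {"jaw": -1,"travel": [0.02,0,0],"dr": [0,0,0]},
    {"jaw": -1,"travel": [0.02,0,0],"dr": [0,0,0]},
    {"jaw": -1,"travel": [0.02,0,0],"dr": [0,0,0]},
    {"jaw": -1,"travel": [0.02,0,0],"dr": [0,0,0]},
    {"jaw": -1,"travel": [0.02,0,0],"dr": [0,0,0]},
    {"jaw": -1,"travel": [0,0,0],"dr": [0,0,0]},
    {"jaw": -1,"travel": [0,0,0],"dr": [0,0,0]},
  ],
)

```text
clock: 4.82
tool_pos: [588.9, -74.5, 16.6]
orientation: [-3.142, 0.0, 1.195]
contact_force: [0.3, 0.9, 0.2]
opening: 0.2
gripper_force: 0.0
```

```bash
cat >> h.py <<'E'
th=1.1955;M=np.array([[np.cos(th),-np.sin(th)],[np.sin(th),np.cos(th)]]);o=np.array([626.5,27.9])+M@[0,-2]
def inL(p): return ((np.array(p)[...,:2]-o)@M).round(1)
E
python3 - <<'E'
from h import *
s=env.state();print(inL(s['tool_pos']),s['tool_pos'],s['contact_force'],s['orientation'])
g=save('wrist','w2'); cv2.imwrite('pics/w2b.png',cv2.resize(g['frame'][:300,150:450],(600,600),interpolation=cv2.INTER_CUBIC))
E
```

```text
[-109.1   -0.6] [588.91564094 -74.52756348  16.56810848] [0.31058697 0.91385249 0.19370298] [-3.14156200e+00  3.58752122e-05  1.19543318e+00]
```

View pics/w2b.png

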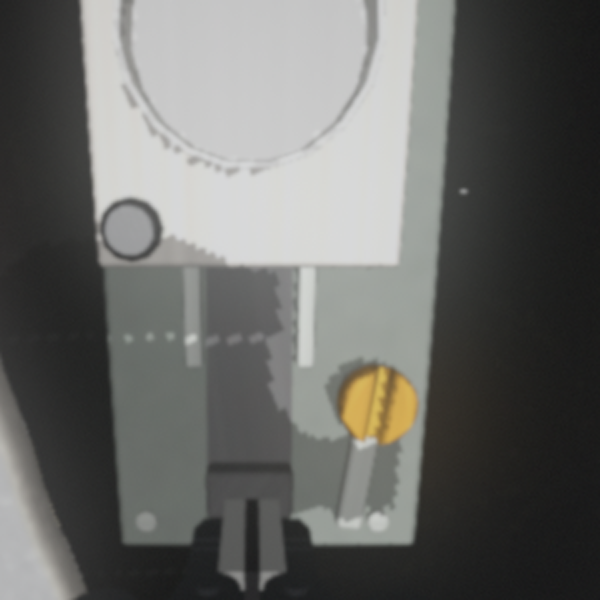

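Wrist crop: the fingers are at the rear of the wedge block, with the step line at (250,468), screw at (380,405) and rail ends at y≈365. I'll measure where the wedge is now.

```bash
python3 - <<'E'
from h import *
g=load('w2')
def q(n,p,z): print(n,inL(px2w(g,np.array([p])/2+[150,0],z)[0]))
q('step top',[250,470],32);q('step base',[250,463],24);q('railL',[194,366],14);q('railR',[306,366],14);q('c',[123,545],8);q('c2',[414,545],8);q('platel',[100,265],22);q('plater',[400,265],22)
q('slot',[379,404],25);q('slot ends',[384,366],25);q('e2',[371,440],25);q('tab',[350,525],16)
E
```

```text
step top [-98.2  -0.6]
step base [-99.3  -0.6]
railL [-73.4  15.5]
railR [-73.4 -16.7]
c [-134.6   40.9]
c2 [-134.6  -54.4]
platel [-44.4  38.8]
plater [-44.4 -40.1]
slot [-81.6 -36.1]
slot ends [-70.9 -36.8]
e2 [-92.1 -34.5]
tab [-123.1  -31.5]
```

```bash
python3 - <<'E'
from h import *
g=load('w2');T=tcp()
for v in([0,0,0],[11,0,0],[-11,0,0],[0,10,0],[11,0,-15],[11,0,-30],[3,0,-15]):
    P=T[:3,3]+T[:3,:3]@np.array(v); print(v,P.round(1),((w2px(g,P)[0]-[150,0])*2).round(0))
for x,z in((-112.5,32),(-98.5,32),(-98.5,24),(-112.5,8)):
    print(x,z,((w2px(g,[*(o+M@[x,0]),z])[0]-[150,0])*2).round(0))
E
```

```text
[0, 0, 0] [588.8 -74.8  16.5] [250. 485.]
[11, 0, 0] [592.9 -64.6  16.5] [250. 451.]
[-11, 0, 0] [584.8 -85.1  16.5] [250. 518.]
[0, 10, 0] [598.1 -78.5  16.5] [283. 485.]
[11, 0, -15] [592.9 -64.6  31.5] [250. 470.]
[11, 0, -30] [592.9 -64.6  46.5] [250. 493.]
[3, 0, -15] [589.9 -72.   31.5] [250. 497.]
-112.5 32 [248. 518.]
-98.5 32 [248. 471.]
-98.5 24 [248. 460.]
-112.5 8 [248. 483.]
```

arm_command(
  moves=[
    {"jaw": -1,"travel": [0.01,0,0],"dr": [0,0,0]},
    {"jaw": -1,"travel": [0.01,0,0],"dr": [0,0,0]},
    {"jaw": -1,"travel": [0.01,0,0],"dr": [0,0,0]},
  ],
)

```text
clock: 5.12
tool_pos: [591.6, -67.8, 16.6]
orientation: [-3.142, 0.0, 1.194]
contact_force: [-0.0, 0.3, -0.2]
opening: -0.2
gripper_force: 0.0
```

```bash
python3 - <<'E'
from h import *
s=env.state();print(inL(s['tool_pos']),s['tool_pos'],s['contact_force'],s['torque'])
a=cv2.cvtColor(load('w2')['frame'],6)
g=save('wrist','w3'); f=cv2.cvtColor(g['frame'],6)
print(inL(g['T'][:2,3]))
c=slice(254,262)
print('old',a[200:280:2,c].mean(1).round().astype(int).tolist()); print('new',f[200:280:2,c].mean(1).round().astype(int).tolist())
E
```

```text
[-101.9   -0.7] [591.64521297 -67.8476733   16.5693216 ] [-0.03891748  0.33404866 -0.1591126 ] [-0.02297335  0.01420001 -0.02793679]
[-27.   -0.8]
old [85, 85, 85, 85, 85, 85, 85, 85, 85, 84, 84, 84, 84, 84, 83, 77, 61, 57, 66, 75, 77, 77, 77, 77, 78, 78, 77, 78, 77, 67, 46, 44, 45, 44, 47, 50, 49, 52, 50, 50]
new [87, 87, 87, 87, 87, 87, 86, 86, 86, 86, 86, 86, 85, 85, 85, 84, 84, 84, 84, 84, 84, 76, 61, 57, 65, 75, 78, 78, 78, 69, 49, 45, 47, 47, 49, 52, 50, 54, 52, 52]
```

```bash
python3 - <<'E'
from h import *
a=load('w3'); g=save('scene','s3'); t=tcp()
def crop(f,c,w,n): 
    x,y=np.clip(np.array(c,int)-w//2,0,[560-w,420-w]); print(x,y); return cv2.resize(f[y:y+w,x:x+w],(n,n),interpolation=cv2.INTER_CUBIC)
p=w2px(g,t[:3,3])[0]; print(p, w2px(a,t[:3,3])[0])
im=np.hstack([crop(a['frame'],[275,250],100,400),crop(g['frame'],p,100,400)])
cv2.imwrite('pics/s3c.png',im)
E
```

```text
[244.13516893 231.94116326] [274.84319218 241.61610574]
225 200
194 181
```

View pics/s3c.png

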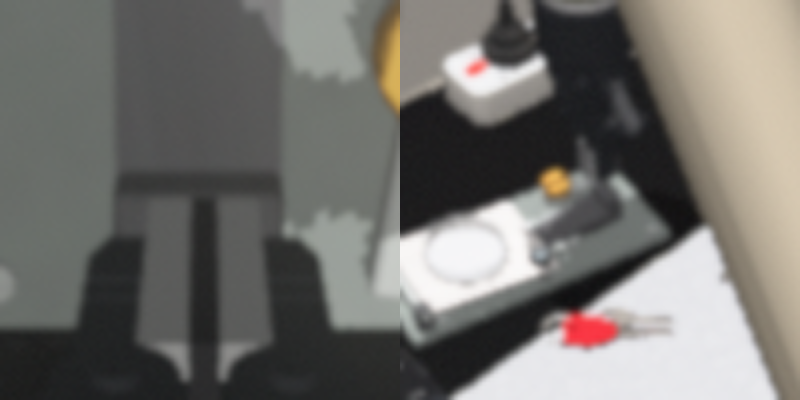

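The fingertips show over the top of the wedge block, about 10–15 mm higher than the reported TCP suggests, and there is no contact. I'll back off behind the wedge and feel downward gently for the true tip height.

arm_command(
  moves=[
    {"jaw": -1,"travel": [-0.08,0,0],"dr": [0,0,0]},
    {"jaw": -1,"travel": [-0.05,0,0],"dr": [0,0,0]},
    {"jaw": -1,"travel": [0,0,0.01],"dr": [0,0,0]},
    {"jaw": -1,"travel": [0,0,0.01],"dr": [0,0,0]},
    {"jaw": -1,"travel": [0,0,0],"dr": [0,0,0]},
  ],
)

```text
clock: 5.63
tool_pos: [579.4, -97.9, 11.0]
orientation: [-3.141, -0.0, 1.194]
contact_force: [-0.3, -0.3, -0.1]
opening: -0.1
gripper_force: 0.0
```

arm_command(
  moves=[
    {"jaw": -1,"travel": [0,0,0.01],"dr": [0,0,0]},
    {"jaw": -1,"travel": [0,0,0],"dr": [0,0,0]},
  ],
)

```text
clock: 5.8
tool_pos: [579.6, -97.6, 8.6]
orientation: [-3.141, -0.0, 1.195]
contact_force: [-0.4, 0.2, -0.4]
opening: -0.0
gripper_force: 0.0
```

arm_command(
  moves=[
    {"jaw": -1,"travel": [0,0,0.006],"dr": [0,0,0]},
    {"jaw": -1,"travel": [0,0,0.006],"dr": [0,0,0]},
    {"jaw": -1,"travel": [0,0,0],"dr": [0,0,0]},
  ],
)

```text
clock: 6.05
tool_pos: [579.6, -97.9, 5.8]
orientation: [-3.141, 0.0, 1.195]
contact_force: [0.4, -0.9, -0.4]
opening: -0.3
gripper_force: 0.0
```

arm_command(
  moves=[
    {"jaw": -1,"travel": [0,0,0.006],"dr": [0,0,0]},
    {"jaw": -1,"travel": [0,0,0.006],"dr": [0,0,0]},
    {"jaw": -1,"travel": [0,0,0],"dr": [0,0,0]},
  ],
)

```text
clock: 6.3
tool_pos: [579.5, -98.1, 2.8]
orientation: [-3.141, 0.0, 1.195]
contact_force: [0.1, 0.7, -0.4]
opening: 0.0
gripper_force: 0.0
```

arm_command(
  moves=[
    {"jaw": -1,"travel": [0,0,0.006],"dr": [0,0,0]},
    {"jaw": -1,"travel": [0.02,0,0],"dr": [0,0,0]},
    {"jaw": -1,"travel": [0.02,0,0],"dr": [0,0,0]},
    {"jaw": -1,"travel": [0.01,0,0],"dr": [0,0,0]},
    {"jaw": -1,"travel": [0.01,0,0],"dr": [0,0,0]},
  ],
)

```text
clock: 6.72
tool_pos: [585.3, -83.8, 1.6]
orientation: [3.141, 0.0, 1.195]
contact_force: [-0.4, -1.8, -0.4]
opening: 0.1
gripper_force: 0.6
```

arm_command(
  moves=[
    {"jaw": -1,"travel": [0.01,0,0],"dr": [0,0,0]},
    {"jaw": -1,"travel": [0.01,0,0],"dr": [0,0,0]},
  ],
)

```text
clock: 6.88
tool_pos: [587.1, -79.4, 1.6]
orientation: [3.142, 0.0, 1.195]
contact_force: [-1.8, -3.2, 1.2]
opening: 0.1
gripper_force: 1.6
```

```bash
python3 - <<'E'
from h import *
s=env.state();print(inL(s['tool_pos']),s['tool_pos'],s['contact_force'])
g=save('wrist','w4'); f=cv2.cvtColor(g['frame'],6)
r=f[160:290,254:262].mean(1); print(r.round().astype(int).tolist())
i=160+np.argmin(r[:]); 
E
```

```text
[-114.3   -0.7] [587.06396194 -79.43011266   1.6045854 ] [-1.82171669 -3.18300189  1.22624037]
[90, 89, 89, 88, 88, 88, 88, 88, 88, 88, 87, 87, 88, 91, 98, 107, 113, 114, 109, 99, 91, 86, 85, 85, 85, 85, 85, 85, 85, 84, 84, 84, 84, 84, 84, 84, 84, 84, 84, 84, 84, 84, 84, 84, 84, 84, 84, 84, 84, 84, 84, 84, 84, 83, 83, 83, 82, 79, 70, 60, 56, 56, 58, 63, 70, 74, 77, 78, 78, 78, 78, 78, 78, 78, 78, 78, 78, 78, 78, 78, 78, 78, 78, 78, 78, 77, 77, 76, 80, 92, 102, 106, 106, 106, 106, 106, 105, 102, 91, 71, 52, 44, 44, 44, 44, 44, 45, 45, 47, 50, 50, 49, 49, 51, 52, 51, 50, 50, 50, 51, 51, 52, 52, 52, 53, 50, 43, 36, 32, 32]
```

Contact with the wedge: about 3.7 N against the push. I'll keep pushing.

arm_command(
  moves=[
    {"jaw": -1,"travel": [0.01,0,0],"dr": [0,0,0]},
    {"jaw": -1,"travel": [0.01,0,0],"dr": [0,0,0]},
    {"jaw": -1,"travel": [0.01,0,0],"dr": [0,0,0]},
    {"jaw": -1,"travel": [0.01,0,0],"dr": [0,0,0]},
    {"jaw": -1,"travel": [0.01,0,0],"dr": [0,0,0]},
    {"jaw": -1,"travel": [0.01,0,0],"dr": [0,0,0]},
    {"jaw": -1,"travel": [0.01,0,0],"dr": [0,0,0]},
    {"jaw": -1,"travel": [0.01,0,0],"dr": [0,0,0]},
    {"jaw": -1,"travel": [0.01,0,0],"dr": [0,0,0]},
    {"jaw": -1,"travel": [0.01,0,0],"dr": [0,0,0]},
    {"jaw": -1,"travel": [0,0,0],"dr": [0,0,0]},
  ],
)

```text
clock: 7.85
tool_pos: [596.4, -55.7, 1.6]
orientation: [3.141, -0.0, 1.195]
contact_force: [-1.2, -2.0, 0.8]
opening: 0.0
gripper_force: 1.1
```

```bash
cat >> h.py <<'E'
def step(g):
    f=cv2.cvtColor(g['frame'],6); r=f[120:262,254:262].mean(1)
    k=np.where((r<70))[0]; k=k[k<142]; grp=np.split(k,np.where(np.diff(k)>1)[0]+1)[0]
    i=120+grp.min()+np.argmin(r[grp]); lo=i+2
    w=np.where(r<65)[0]; 
    b=[j for j in range(i-120,141) if r[j]<66]; e=i
    while r[e-120]<67: e+=1
    return i,e,inL(px2w(g,[[275,e]],32)[0])
E
python3 - <<'E'
from h import *
print(step(load('w2')),step(load('w3')),step(load('w4')))
s=env.state();print(inL(s['tool_pos']),s['contact_force'])
g=save('wrist','w5')
try: print(step(g))
except Exception as e: print(e)
E
```

```text
(np.int64(234), np.int64(237), array([-99.4,  -0.6])) (np.int64(246), np.int64(249), array([-99.3,  -0.7])) (np.int64(221), np.int64(224), array([-91.5,  -0.7]))
[-88.8  -0.6] [-1.21363297 -2.02211602  0.75185642]
(np.int64(221), np.int64(223), array([-65.6,  -0.7]))
```

arm_command(
  moves=[
    {"jaw": -1,"travel": [0.009,0,0],"dr": [0,0,0]},
    {"jaw": -1,"travel": [0.009,0,0],"dr": [0,0,0]},
    {"jaw": -1,"travel": [0.008,0,0],"dr": [0,0,0]},
    {"jaw": -1,"travel": [0,0,0],"dr": [0,0,0]},
    {"jaw": -1,"travel": [0,0,0],"dr": [0,0,0]},
  ],
)

```text
clock: 8.32
tool_pos: [598.7, -49.9, 1.6]
orientation: [3.142, -0.0, 1.195]
contact_force: [-0.8, -2.0, 0.8]
opening: 0.0
gripper_force: 1.1
```

arm_command(
  moves=[
    {"jaw": -1,"travel": [-0.04,0,0],"dr": [0,0,0]},
    {"jaw": -1,"travel": [-0.08,0,0],"dr": [0,0,0]},
    {"jaw": -1,"travel": [-0.08,0,-0.1],"dr": [0,0,0]},
    {"jaw": -1,"travel": [0,0,-0.14],"dr": [0,0,0]},
    {"jaw": -1,"travel": [0,0,-0.14],"dr": [0,0,0]},
    {"jaw": -1,"travel": [0,0,-0.14],"dr": [0,0,0]},
    {"jaw": -1,"travel": [0,0,-0.08],"dr": [0,0,0]},
    {"jaw": -1,"travel": [0,0,0],"dr": [0,0,0]},
    {"jaw": -1,"travel": [0,0,0],"dr": [0,0,0]},
  ],
)

```text
clock: 9.07
tool_pos: [580.2, -97.0, 152.2]
orientation: [3.14, -0.001, 1.195]
contact_force: [-0.4, 0.7, -0.4]
opening: -0.1
gripper_force: 0.0
```

```bash
python3 - <<'E'
from h import *
g=save('wrist','w6')
s=env.state();print(inL(s['tool_pos']),s['tool_pos'])
c=w2px(g,[*(o+M@[-80,-10]),20])[0].astype(int); print(c)
x0,y0=c[0]-60,c[1]-45; x0,y0=max(x0,0),max(y0,0); print(x0,y0)
cv2.imwrite('pics/w6c.png',cv2.resize(g['frame'][y0:y0+90,x0:x0+120],(800,600),interpolation=cv2.INTER_CUBIC))
E
```

```text
[-1.331e+02 -1.000e-01] [579.68574831 -96.7554719  150.81546181]
[284 135]
224 90
```

View pics/w6c.png

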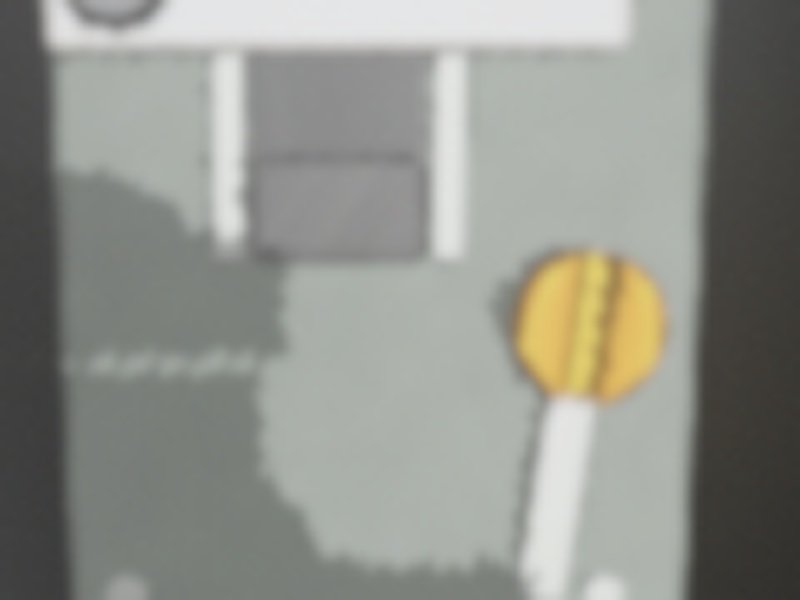

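Crop: the wedge's rear face (y≈258) is flush with the rail ends (y≈245–258), and the screw slot centre is at (592,326) with the tab pointing down to (545,590). Next I'll measure the slot and move to the driver.

```bash
python3 - <<'E'
from h import *
g=load('w6')
q=lambda p,z:px2w(g,np.array([p])/6.667+[224-.4,90-.4],z)[0]
def p(n,a,z): w=q(a,z);print(n,w.round(1),inL(w))
p('railL',[228,245],14);p('railR',[449,258],14);p('rear',[256,258],32);p('rear',[424,258],32);p('plate',[48,48],27);p('plate',[632,48],27)
p('screw',[591,326],25)
for a,b,z in(([600,255],[585,398],25),([618,265],[598,398],25),([590,255],[568,395],25),([548,400],[524,570],16),([596,400],[570,580],16)):
    d=q(b,z)-q(a,z); print('dir',np.degrees(np.arctan2(d[1],d[0])).round(1), 'minus base', np.degrees(np.arctan2(d[1],d[0])-th).round(1))
# circle fit of brass
hsv=cv2.cvtColor(g['frame'],40); m=cv2.inRange(hsv,(12,90,60),(35,255,255)); c=max(cv2.findContours(m,0,1)[0],key=cv2.contourArea); (x,y),r=cv2.minEnclosingCircle(c); w=px2w(g,[[x,y]],25)[0]; print('brass',x,y,r,w,inL(w))
plan(400,-354,200,th)
E
```

```text
railL [587.5 -33.6  14. ] [-71.5  15.7]
railR [616.8 -47.2  14. ] [-73.4 -16.5]
rear [591.6 -36.3  32. ] [-72.5  11. ]
rear [613.1 -44.8  32. ] [-72.5 -12.2]
plate [5.755e+02 1.000e-01 2.700e+01] [-44.6  39.3]
plate [649.7 -29.2  27. ] [-44.6 -40.5]
screw [632.  -62.7  25. ] [-82.3 -36.3]
dir -115.8 minus base -184.3
dir -118.3 minus base -186.8
dir -118.9 minus base -187.4
dir -118.1 minus base -186.6
dir -117.9 minus base -186.4
brass 322.6194152832031 282.6194152832031 24.220897674560547 [ 590.91596254 -212.93201069   25.        ] [-237.1  -53.2]
travel [-1.221 -0.291 -0.197] rotz units -0.01
```

arm_command(
  moves=[
    {"jaw": 0,"travel": [-0.06,0,-0.12],"dr": [0,0,0]},
    {"jaw": 0,"travel": [-0.116,-0.029,-0.077],"dr": [0,0,0]},
    {"jaw": 0,"travel": [-0.131,-0.033,0],"dr": [0,0,0]},
    {"jaw": 0,"travel": [-0.131,-0.033,0],"dr": [0,0,0]},
    {"jaw": 0,"travel": [-0.131,-0.033,0],"dr": [0,0,0]},
    {"jaw": 0,"travel": [-0.131,-0.033,0],"dr": [0,0,0]},
    {"jaw": 0,"travel": [-0.131,-0.033,0],"dr": [0,0,0]},
    {"jaw": 0,"travel": [-0.131,-0.033,0],"dr": [0,0,0]},
    {"jaw": 0,"travel": [-0.131,-0.033,0],"dr": [0,0,0]},
    {"jaw": 0,"travel": [-0.131,-0.033,0],"dr": [0,0,0]},
    {"jaw": 0,"travel": [0,0,0],"dr": [0,0,0]},
    {"jaw": 0,"travel": [0,0,0],"dr": [0,0,0]},
  ],
)

```text
clock: 10.12
tool_pos: [398.5, -355.1, 199.0]
orientation: [-3.139, -0.002, 1.192]
contact_force: [-1.3, 0.8, -0.4]
opening: 42.4
gripper_force: 0.0
```

```bash
python3 - <<'E'
from h import *
g=save('wrist','w7')
s=env.state();print(s['tool_pos'],s['orientation'],s['opening'])
c=w2px(g,[418,-307,80])[0].astype(int); print(c)
x0,y0=max(c[0]-80,0),max(c[1]-60,0); print(x0,y0)
cv2.imwrite('pics/w7c.png',cv2.resize(g['frame'][y0:y0+120,x0:x0+160],(800,600),interpolation=cv2.INTER_CUBIC))
E
```

```text
[ 399.25056041 -354.1798562   199.38162489] [-3.13936418e+00 -2.04485168e-03  1.19364079e+00] 42.78266072984741
[275 138]
195 78
```

View pics/w7c.png

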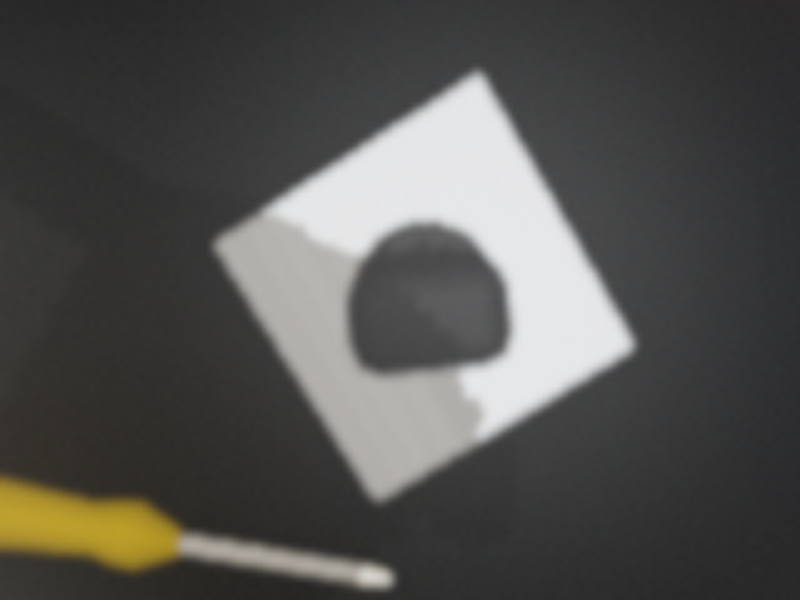

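Crop: block top corners at (480,70), (636,346), (378,503), (214,244). The handle's top face spans about (350–510, 265–372), with its long axis nearly horizontal in the image (lower edge (385,374)–(490,362)).

```bash
python3 - <<'E'
from h import *
g=load('w7')
q=lambda p,z:px2w(g,np.array([p])/5+[195-.4,78-.4],z)[0]
C=np.array([q(p,50) for p in([480,70],[636,346],[378,503],[214,244])]); print(C.round(1).tolist(),C.mean(0), [np.linalg.norm(C[i]-C[i-1]).round(1) for i in range(4)])
print('top centre',q([430,315],108))
f=cv2.resize(cv2.cvtColor(g['frame'],6)[78:198,195:355],(800,600),interpolation=cv2.INTER_CUBIC)
# lower handle edge
P=[]
for x in range(385,490,5):
    col=f[320:420,x].astype(float); y=320+np.argmax(np.diff(cv2.GaussianBlur(col[:,None],(1,9),0)[:,0])); P.append((x,y))
P=np.array(P); k=np.polyfit(P[:,0],P[:,1],1); print(k, P[:,1])
a,b=q([385,np.polyval(k,385)],106),q([490,np.polyval(k,490)],106); d=b-a; print('edge dir',np.degrees(np.arctan2(d[1],d[0])), 'tool x',np.degrees(tcp()[:3,0]@[1,0,0]))
# top/side tonal map
print(f[200:400:10,350:520:20])
E
```

```text
[[447.3, -272.6, 50.0], [457.9, -334.5, 50.0], [396.5, -345.5, 50.0], [385.6, -283.9, 50.0]] [ 421.81817456 -309.13124858   50.        ] [np.float64(62.8), np.float64(62.8), np.float64(62.4), np.float64(62.5)]
top centre [ 421.89644627 -308.29554341  108.        ]
[-1.17402597e-01  4.18355844e+02] [373 372 372 371 371 371 370 368 368 368 368 367 366 366 366 365 364 362
 362 362 361]
edge dir -14.957882440256412 tool x 21.100697484188863
[[230 230 231 231 230 231 231 231 231]
 [230 230 231 230 230 231 231 231 231]
 [230 231 228 200 190 221 231 231 231]
 [230 229 186 110 103 140 215 231 231]
 [230 215  99  95  93  95 146 231 231]
 [220 165  84  83  82  81  89 222 231]
 [183  90  75  74  76  76  76 174 231]
 [172  72  74  76  77  79  79  98 228]
 [151  72  77  81  83  84  86  83 215]
 [126  74  77  84  89  90  92  86 200]
 [104  75  77  81  93  93  93  87 193]
 [101  75  76  77  87  92  92  87 176]
 [104  73  75  76  79  91  91  87 163]
 [112  70  73  76  77  85  90  86 156]
 [121  70  72  73  74  77  88  85 178]
 [144  68  71  72  72  74  80  81 205]
 [168  69  68  70  71  81 104 155 226]
 [176 120  95 113 125 146 205 223 231]
 [178 174 163 171 173 173 229 231 231]
 [179 180 180 180 176 174 225 231 231]]
```

arm_command(
  moves=[
    {"jaw": 0,"travel": [0,0,0],"dr": [0,0,1]},
    {"jaw": 0,"travel": [0,0,0],"dr": [0,0,1]},
    {"jaw": 0,"travel": [0,0,0],"dr": [0,0,1]},
    {"jaw": 0,"travel": [0,0,0],"dr": [0,0,1]},
    {"jaw": 0,"travel": [0,0,0],"dr": [0,0,1]},
    {"jaw": 0,"travel": [0,0,0],"dr": [0,0,1]},
    {"jaw": 0,"travel": [0,0,0],"dr": [0,0,1]},
    {"jaw": 0,"travel": [0,0,0],"dr": [0,0,1]},
    {"jaw": 0,"travel": [0,0,0],"dr": [0,0,1]},
    {"jaw": 0,"travel": [0,0,0],"dr": [0,0,1]},
    {"jaw": 0,"travel": [0,0,0],"dr": [0,0,1]},
  ],
)

```text
clock: 11.08
tool_pos: [400.5, -352.9, 200.1]
orientation: [-3.14, -0.0, 0.426]
contact_force: [-0.2, -0.6, -1.3]
opening: 42.8
gripper_force: 0.0
```

arm_command(
  moves=[
    {"jaw": 0,"travel": [0,0,0],"dr": [0,0,1]},
    {"jaw": 0,"travel": [0,0,0],"dr": [0,0,1]},
    {"jaw": 0,"travel": [0,0,0],"dr": [0,0,1]},
    {"jaw": 0,"travel": [0,0,0],"dr": [0,0,1]},
    {"jaw": 0,"travel": [0,0,0],"dr": [0,0,1]},
    {"jaw": 0,"travel": [0,0,0],"dr": [0,0,1]},
    {"jaw": 0,"travel": [0,0,0],"dr": [0,0,1]},
    {"jaw": 0,"travel": [0,0,0],"dr": [0,0,1]},
    {"jaw": 0,"travel": [0,0,0],"dr": [0,0,1]},
    {"jaw": 0,"travel": [0,0,0],"dr": [0,0,0.9]},
    {"jaw": 0,"travel": [0,0,0],"dr": [0,0,0]},
    {"jaw": 0,"travel": [0,0,0],"dr": [0,0,0]},
  ],
)

```text
clock: 12.08
tool_pos: [400.3, -353.4, 200.3]
orientation: [-3.141, 0.001, -0.261]
contact_force: [-0.4, 0.4, -0.3]
opening: 43.0
gripper_force: 0.0
```

```bash
python3 - <<'E'
from h import *
s=env.state();print(s['tool_pos'],s['orientation'],s['joint_positions'])
plan(421.8,-308.8,59,np.radians(-15))
E
```

```text
[ 400.25375974 -353.3877364   200.32058335] [-3.14070730e+00  6.94491841e-04 -2.60813578e-01] [-9.45308135e-01  3.54776717e-01  1.34549549e+00  2.48853187e-04
  1.44241830e+00  8.86270082e-01]
travel [ 0.038 -0.194  0.565] rotz units 0.01
```

arm_command(
  moves=[
    {"jaw": 0,"travel": [0.019,-0.097,0],"dr": [0,0,0]},
    {"jaw": 0,"travel": [0.019,-0.097,0],"dr": [0,0,0]},
    {"jaw": 0,"travel": [0,0,0.12],"dr": [0,0,0]},
    {"jaw": 0,"travel": [0,0,0.12],"dr": [0,0,0]},
    {"jaw": 0,"travel": [0,0,0.1],"dr": [0,0,0]},
    {"jaw": 0,"travel": [0,0,0.06],"dr": [0,0,0]},
    {"jaw": 0,"travel": [0,0,0.06],"dr": [0,0,0]},
    {"jaw": 0,"travel": [0,0,0.06],"dr": [0,0,0]},
    {"jaw": 0,"travel": [0,0,0.045],"dr": [0,0,0]},
    {"jaw": 0,"travel": [0,0,0],"dr": [0,0,0]},
  ],
)

```text
clock: 12.92
tool_pos: [421.0, -308.7, 57.4]
orientation: [-3.139, 0.004, -0.262]
contact_force: [0.1, 0.5, 0.2]
opening: 42.6
gripper_force: 0.0
```

arm_command(
  moves=[
    {"jaw": -1,"travel": [0,0,0],"dr": [0,0,0]},
    {"jaw": -1,"travel": [0,0,0],"dr": [0,0,0]},
    {"jaw": -1,"travel": [0,0,0],"dr": [0,0,0]},
    {"jaw": -1,"travel": [0,0,0],"dr": [0,0,0]},
    {"jaw": -1,"travel": [0,0,0],"dr": [0,0,0]},
    {"jaw": -1,"travel": [0,0,0],"dr": [0,0,0]},
    {"jaw": -1,"travel": [0,0,0],"dr": [0,0,0]},
  ],
  newtons=50,
)

```text
clock: 13.5
tool_pos: [421.9, -310.3, 60.3]
orientation: [3.141, -0.001, -0.264]
contact_force: [0.1, 1.3, 6.7]
opening: 16.7
gripper_force: 53.7
```

arm_command(
  moves=[
    {"jaw": -1,"travel": [0,0,-0.03],"dr": [0,0,0]},
    {"jaw": -1,"travel": [0,0,-0.06],"dr": [0,0,0]},
    {"jaw": -1,"travel": [0,0,-0.08],"dr": [0,0,0]},
    {"jaw": -1,"travel": [0,0,-0.08],"dr": [0,0,0]},
    {"jaw": -1,"travel": [0,0,-0.08],"dr": [0,0,0]},
    {"jaw": -1,"travel": [0,0,-0.08],"dr": [0,0,0]},
    {"jaw": -1,"travel": [0,0,0],"dr": [0,0,0]},
    {"jaw": -1,"travel": [0,0,0],"dr": [0,0,0]},
  ],
)

```text
clock: 14.17
tool_pos: [421.6, -310.3, 162.7]
orientation: [3.141, -0.001, -0.264]
contact_force: [-0.4, 1.1, -1.2]
opening: 16.6
gripper_force: 52.9
```

```bash
python3 - <<'E'
from h import *
s=env.state();print(s['tool_pos'],s['orientation'],s['opening'],s['gripper_force'],s['contact_force'])
g=save('wrist','w8'); t=save('top','t8'); T=tcp()
p=w2px(g,T[:3,3])[0].astype(int);p2=w2px(t,T[:3,3])[0].astype(int);print(p,p2)
y0=min(max(p[1]-50,0),300);a=cv2.resize(g['frame'][y0:y0+120,p[0]-60:p[0]+60],(400,400),interpolation=2);print(p[0]-60,y0)
b=cv2.resize(t['frame'][p2[1]-40:p2[1]+40,p2[0]-40:p2[0]+40],(400,400),interpolation=2)
cv2.imwrite('pics/w8c.png',np.hstack([a,b]))
E
```

```text
[ 421.60380419 -310.29232081  162.72446016] [ 3.14057760e+00 -1.28520613e-03 -2.64296971e-01] 16.63208763616792 52.93568551540375 [-0.38279418  1.11058204 -1.20797352]
[274 242] [352 244]
214 192
```

View pics/w8c.png

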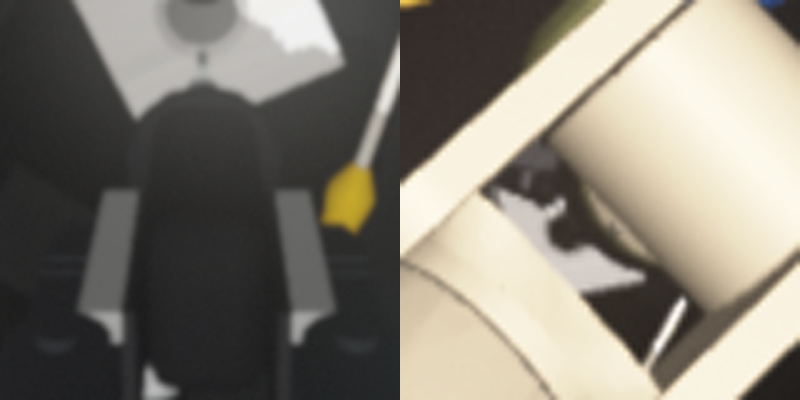

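Crop: the driver is held between the fingers, the hole in the block is empty, and the blade end shows at left-crop (203,60). I'll check where the blade sits relative to the tool.

```bash
python3 - <<'E'
from h import *
g=load('w8');T=tcp()
f=cv2.cvtColor(g['frame'],6); print(f[200:222,268:282])
for z in(100,106.5,112):
    w=px2w(g,[[274.9,209.5]],z)[0]; print(z,(T[:3,:3].T@(w-T[:3,3])).round(1))
print([w2px(g,T[:3,3]+T[:3,:3]@np.array([0,0,k]))[0].round(1) for k in(50,56,60)])
print(inL(o+M@[-83,-36]), o+M@[-83,-36])
plan(631.7,-63,162,np.radians(61.9))
E
```

```text
[[125 126 126 126 127 127 128 128 129 130 130 131 131 133]
 [126 125 126 127 126 127 128 129 130 130 130 131 133 137]
 [131 127 126 127 127 127 128 129 130 131 131 134 138 148]
 [140 133 129 130 129 128 129 130 131 133 136 142 151 162]
 [153 146 142 140 138 136 136 137 140 143 150 158 165 171]
 [162 159 158 157 155 152 149 151 155 160 164 169 174 176]
 [168 167 168 169 167 160 156 157 165 170 173 175 177 178]
 [172 172 173 173 168 156 147 151 164 173 176 177 179 181]
 [179 178 178 177 168 148 134 141 160 174 179 181 182 184]
 [184 184 183 181 171 147 130 139 161 177 182 184 185 187]
 [187 187 187 185 175 154 136 144 164 179 185 186 187 188]
 [188 188 187 187 179 164 153 157 172 182 187 188 188 189]
 [187 187 187 186 182 173 168 170 179 185 188 188 189 189]
 [187 187 186 185 183 177 174 176 181 186 188 189 189 189]
 [186 186 185 182 178 173 170 171 176 181 186 188 189 188]
 [186 185 180 171 163 156 152 152 158 167 177 184 186 187]
 [185 180 168 150 137 129 124 123 128 140 158 173 181 184]
 [176 166 147 123 108 102  97  95 100 109 128 152 166 173]
 [150 137 115  95  86  81  79  79  79  84  98 118 135 146]
 [111  99  85  77  73  73  72  73  73  73  77  87  96 105]
 [ 78  75  72  71  70  72  73  72  73  73  73  74  75  78]
 [ 71  72  71  72  73  73  73  73  74  74  73  74  74  73]]
100 [ 2.1  0.4 61.1]
106.5 [ 4.1  0.4 54.6]
112 [ 5.8  0.4 49.1]
[array([274.4, 216.5]), array([274.4, 214. ]), array([274.4, 212.5])]
[-83. -36.] [631.43165917 -63.25195411]
travel [ 0.555 -1.173 -0.003] rotz units -19.26
```

arm_command(
  moves=[
    {"jaw": -1,"travel": [0.03,-0.06,0],"dr": [0,0,0]},
    {"jaw": -1,"travel": [0.055,-0.117,0],"dr": [0,0,0]},
    {"jaw": -1,"travel": [0.055,-0.117,0],"dr": [0,0,0]},
    {"jaw": -1,"travel": [0.055,-0.117,0],"dr": [0,0,0]},
    {"jaw": -1,"travel": [0.055,-0.117,0],"dr": [0,0,0]},
    {"jaw": -1,"travel": [0.055,-0.117,0],"dr": [0,0,0]},
    {"jaw": -1,"travel": [0.055,-0.117,0],"dr": [0,0,0]},
    {"jaw": -1,"travel": [0.055,-0.117,0],"dr": [0,0,0]},
    {"jaw": -1,"travel": [0.055,-0.117,0],"dr": [0,0,0]},
    {"jaw": -1,"travel": [0.055,-0.117,0],"dr": [0,0,0]},
    {"jaw": -1,"travel": [0.03,-0.06,0],"dr": [0,0,0]},
    {"jaw": -1,"travel": [0,0,0],"dr": [0,0,-0.5]},
  ],
)

```text
clock: 15.27
tool_pos: [633.2, -60.2, 159.9]
orientation: [-3.141, 0.003, -0.226]
contact_force: [-1.4, -0.2, -0.3]
opening: 16.6
gripper_force: 52.9
```

arm_command(
  moves=[
    {"jaw": -1,"travel": [0,0,0],"dr": [0,0,-1]},
    {"jaw": -1,"travel": [0,0,0],"dr": [0,0,-1]},
    {"jaw": -1,"travel": [0,0,0],"dr": [0,0,-1]},
    {"jaw": -1,"travel": [0,0,0],"dr": [0,0,-1]},
    {"jaw": -1,"travel": [0,0,0],"dr": [0,0,-1]},
    {"jaw": -1,"travel": [0,0,0],"dr": [0,0,-1]},
    {"jaw": -1,"travel": [0,0,0],"dr": [0,0,-1]},
    {"jaw": -1,"travel": [0,0,0],"dr": [0,0,-1]},
    {"jaw": -1,"travel": [0,0,0],"dr": [0,0,-1]},
    {"jaw": -1,"travel": [0,0,0],"dr": [0,0,-1]},
  ],
)

```text
clock: 16.1
tool_pos: [631.5, -63.2, 160.4]
orientation: [-3.14, 0.002, 0.472]
contact_force: [-0.6, 0.2, -0.2]
opening: 16.7
gripper_force: 52.9
```

arm_command(
  moves=[
    {"jaw": -1,"travel": [0,0,0],"dr": [0,0,-1]},
    {"jaw": -1,"travel": [0,0,0],"dr": [0,0,-1]},
    {"jaw": -1,"travel": [0,0,0],"dr": [0,0,-1]},
    {"jaw": -1,"travel": [0,0,0],"dr": [0,0,-1]},
    {"jaw": -1,"travel": [0,0,0],"dr": [0,0,-1]},
    {"jaw": -1,"travel": [0,0,0],"dr": [0,0,-1]},
    {"jaw": -1,"travel": [0,0,0],"dr": [0,0,-1]},
    {"jaw": -1,"travel": [0,0,0],"dr": [0,0,-1]},
    {"jaw": -1,"travel": [0,0,0],"dr": [0,0,-0.76]},
    {"jaw": -1,"travel": [0,0,0],"dr": [0,0,0]},
    {"jaw": -1,"travel": [0,0,0],"dr": [0,0,0]},
  ],
)

```text
clock: 17.02
tool_pos: [631.7, -63.2, 160.9]
orientation: [-3.139, 0.0, 1.079]
contact_force: [0.2, 0.8, -0.0]
opening: 17.1
gripper_force: 52.9
```

```bash
python3 - <<'E'
from h import *
s=env.state();print(s['tool_pos'],s['orientation'],s['opening'])
plan(631.7,-63,162,np.radians(61.9))
E
```

```text
[631.703259   -63.23527073 160.88955439] [-3.13948295e+00  4.66921074e-04  1.07856644e+00] 17.08592925776515
travel [ 0.001 -0.    -0.004] rotz units -0.03
```

arm_command(
  moves=[
    {"jaw": -1,"travel": [0,0,0.1],"dr": [0,0,0]},
    {"jaw": -1,"travel": [0,0,0.1],"dr": [0,0,0]},
    {"jaw": -1,"travel": [0,0,0.06],"dr": [0,0,0]},
    {"jaw": -1,"travel": [0,0,0.036],"dr": [0,0,0]},
    {"jaw": -1,"travel": [0,0,0],"dr": [0,0,0]},
    {"jaw": -1,"travel": [0,0,0],"dr": [0,0,0]},
  ],
)

```text
clock: 17.52
tool_pos: [632.3, -63.4, 88.2]
orientation: [-3.142, 0.0, 1.08]
contact_force: [-0.0, 0.0, -0.7]
opening: 16.9
gripper_force: 52.9
```

```bash
python3 - <<'E'
from h import *
s=env.state();print(s['tool_pos'],s['orientation'])
g=save('wrist','w9')
x0,y0=235,165
cv2.imwrite('pics/w9c.png',cv2.resize(g['frame'][y0:y0+60,x0:x0+80],(800,600),interpolation=2))
T=tcp()
print([w2px(g,T[:3,3]+T[:3,:3]@np.array(k))[0].round(1) for k in([0,0,55],[7,0,55],[10,0,61],[-10,0,61])])
E
```

```text
[632.25388686 -63.36416451  88.24113127] [-3.14153417e+00  3.34299371e-05  1.07961808e+00]
[array([275.5, 213.5]), array([275.5, 204.8]), array([275.5, 198.9]), array([275.5, 223.1])]
```

View pics/w9c.png

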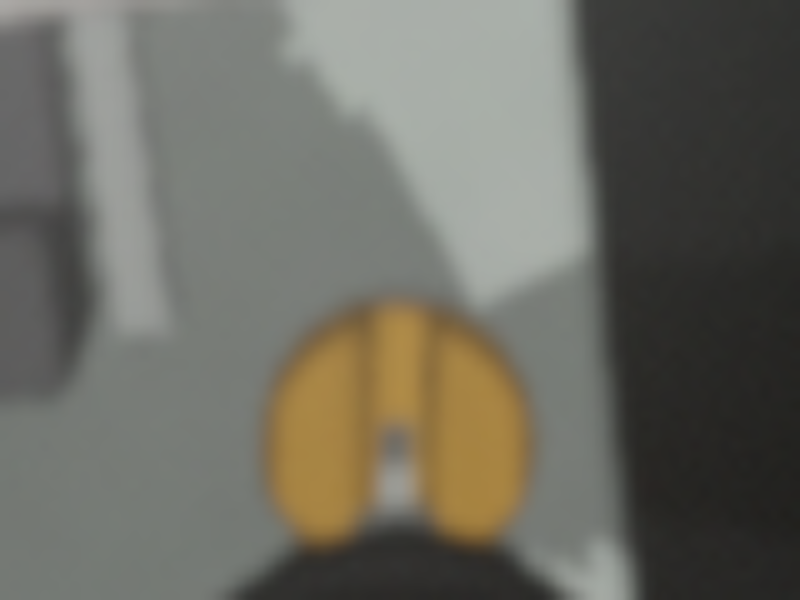

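Crop: the blade end (396,430) sits centred over the slot, whose walls are at 365 and 432, and is parallel to it. The head's centre is near (399,431).

```bash
python3 - <<'E'
from h import *
g=load('w9');T=tcp()
w=px2w(g,[[274.4,207.6]],25)[0]; print(w,inL(w),(T[:3,:3].T@(w-T[:3,3])).round(1))
w=px2w(g,[[274.1,207.0]],88.2-55)[0]; print('blade front corner',(T[:3,:3].T@(w-T[:3,3])).round(1))
E
```

```text
[632.86326928 -61.31591419  25.        ] [-80.7 -36.6] [ 2.  -0.9 64. ]
blade front corner [ 5.  -1.1 55.8]
```

arm_command(
  moves=[
    {"jaw": -1,"travel": [0.008,0,0],"dr": [0,0,0]},
    {"jaw": -1,"travel": [0,0,0.015],"dr": [0,0,0]},
    {"jaw": -1,"travel": [0,0,0.015],"dr": [0,0,0]},
    {"jaw": -1,"travel": [0,0,0.01],"dr": [0,0,0]},
    {"jaw": -1,"travel": [0,0,0],"dr": [0,0,0]},
  ],
)

```text
clock: 17.98
tool_pos: [632.7, -61.5, 77.4]
orientation: [-3.14, 0.0, 1.08]
contact_force: [0.1, 0.6, -1.1]
opening: 17.0
gripper_force: 52.9
```

arm_command(
  moves=[
    {"jaw": -1,"travel": [0,0,0.008],"dr": [0,0,0]},
    {"jaw": -1,"travel": [0,0,0],"dr": [0,0,0]},
  ],
)

```text
clock: 18.15
tool_pos: [632.9, -61.6, 75.8]
orientation: [-3.141, 0.0, 1.08]
contact_force: [0.1, 0.6, -0.5]
opening: 17.0
gripper_force: 52.9
```

arm_command(
  moves=[
    {"jaw": -1,"travel": [0,0,0.006],"dr": [0,0,0]},
    {"jaw": -1,"travel": [0,0,0],"dr": [0,0,0]},
  ],
)

```text
clock: 18.32
tool_pos: [633.2, -61.6, 74.6]
orientation: [3.141, -0.0, 1.08]
contact_force: [0.4, 0.2, 0.6]
opening: 16.9
gripper_force: 53.1
```

arm_command(
  moves=[
    {"jaw": -1,"travel": [0,0,0.004],"dr": [0,0,0]},
    {"jaw": -1,"travel": [0,0,0],"dr": [0,0,0]},
  ],
)

```text
clock: 18.48
tool_pos: [633.4, -61.6, 74.4]
orientation: [3.14, -0.0, 1.08]
contact_force: [-0.7, 0.8, 5.7]
opening: 17.1
gripper_force: 53.8
```

```bash
python3 - <<'E'
from h import *
s=env.state();print(s['tool_pos'],s['contact_force'])
g=save('wrist','w10')
cv2.imwrite('pics/w10c.png',cv2.resize(g['frame'][165:225,235:315],(800,600),interpolation=2))
E
```

```text
[633.36473194 -61.64240399  74.43177494] [-0.71420365  0.79867579  5.67472881]
```

The blade bottoms in the slot: floor contact at TCP 74.4, as expected. I'll ease up 0.5 mm and turn clockwise.

arm_command(
  moves=[
    {"jaw": -1,"travel": [0,0,-0.002],"dr": [0,0,1]},
    {"jaw": -1,"travel": [0,0,0],"dr": [0,0,1]},
    {"jaw": -1,"travel": [0,0,0],"dr": [0,0,1]},
    {"jaw": -1,"travel": [0,0,0],"dr": [0,0,1]},
    {"jaw": -1,"travel": [0,0,0],"dr": [0,0,1]},
    {"jaw": -1,"travel": [0,0,0],"dr": [0,0,1]},
    {"jaw": -1,"travel": [0,0,0],"dr": [0,0,0]},
  ],
)

```text
clock: 19.12
tool_pos: [633.5, -62.0, 74.6]
orientation: [3.14, -0.001, 0.659]
contact_force: [1.2, -1.8, 2.4]
opening: 16.6
gripper_force: 53.3
```

```bash
python3 - <<'E'
from h import *
s=env.state();print(s['tool_pos'],s['contact_force'],s['torque'],s['orientation'],s['gripper_force'],s['opening'])
E
```

```text
[633.48304294 -62.02534232  74.57237403] [ 1.24463602 -1.80911336  2.41564894] [-0.44534415 -0.19444774  0.0150793 ] [ 3.13986123e+00 -5.01027193e-04  6.59025095e-01] 53.2657653093338 16.625967936280723
```

Forces are small; continuing the turn.

arm_command(
  moves=[
    {"jaw": -1,"travel": [0,0,0],"dr": [0,0,1]},
    {"jaw": -1,"travel": [0,0,0],"dr": [0,0,1]},
    {"jaw": -1,"travel": [0,0,0],"dr": [0,0,1]},
    {"jaw": -1,"travel": [0,0,0],"dr": [0,0,1]},
    {"jaw": -1,"travel": [0,0,0],"dr": [0,0,1]},
    {"jaw": -1,"travel": [0,0,0],"dr": [0,0,1]},
    {"jaw": -1,"travel": [0,0,0],"dr": [0,0,0]},
  ],
)

```text
clock: 19.7
tool_pos: [633.5, -62.5, 74.6]
orientation: [3.139, -0.001, 0.242]
contact_force: [1.1, -4.6, 2.7]
opening: 16.8
gripper_force: 53.2
```

arm_command(
  moves=[
    {"jaw": -1,"travel": [0,0,0],"dr": [0,0,1]},
    {"jaw": -1,"travel": [0,0,0],"dr": [0,0,1]},
    {"jaw": -1,"travel": [0,0,0],"dr": [0,0,1]},
    {"jaw": -1,"travel": [0,0,0],"dr": [0,0,1]},
    {"jaw": -1,"travel": [0,0,0],"dr": [0,0,1]},
    {"jaw": -1,"travel": [0,0,0],"dr": [0,0,1]},
    {"jaw": -1,"travel": [0,0,0],"dr": [0,0,0]},
  ],
)

```text
clock: 20.28
tool_pos: [633.2, -63.0, 74.6]
orientation: [3.139, -0.001, -0.176]
contact_force: [-0.8, -6.3, 2.9]
opening: 17.0
gripper_force: 53.3
```

```bash
python3 - <<'E'
from h import *
s=env.state();print(s['tool_pos'],s['contact_force'],s['torque'],s['orientation'],s['gripper_force'],s['opening'])
E
```

```text
[633.22871413 -62.97548844  74.60467576] [-0.77057357 -6.30796727  2.91671262] [-1.55361416  0.13335479  0.07892904] [ 3.13902541e+00 -1.27114199e-03 -1.76105942e-01] 53.29855978488922 16.96868844566765
```

arm_command(
  moves=[
    {"jaw": -1,"travel": [0,0.006,0],"dr": [0,0,0.5]},
    {"jaw": -1,"travel": [0,0,0],"dr": [0,0,0.5]},
    {"jaw": -1,"travel": [0,0,0],"dr": [0,0,0.5]},
    {"jaw": -1,"travel": [0,0,0],"dr": [0,0,0]},
  ],
)

```text
clock: 20.62
tool_pos: [633.0, -63.6, 74.6]
orientation: [3.141, -0.001, -0.279]
contact_force: [-0.2, -4.2, 3.1]
opening: 16.7
gripper_force: 53.4
```

```bash
python3 - <<'E'
from h import *
s=env.state();print(s['contact_force'],s['torque'],s['orientation'])
E
```

```text
[-0.22484635 -4.17602309  3.1339042 ] [-0.90628603  0.1098289   0.02917168] [ 3.14070708e+00 -1.16151054e-03 -2.78836413e-01]
```

arm_command(
  moves=[
    {"jaw": -1,"travel": [0,0,0],"dr": [0,0,0.5]},
    {"jaw": -1,"travel": [0,0,0],"dr": [0,0,0.5]},
    {"jaw": -1,"travel": [0,0,0],"dr": [0,0,0]},
  ],
)

```text
clock: 20.87
tool_pos: [632.9, -63.6, 74.5]
orientation: [3.141, -0.001, -0.349]
contact_force: [-0.4, -5.0, 4.8]
opening: 16.4
gripper_force: 53.5
```

```bash
python3 - <<'E'
from h import *
s=env.state();print(s['contact_force'],s['torque'],s['orientation'])
E
```

```text
[-0.42150569 -5.04808126  4.77698682] [-1.0935271   0.15025168  0.06457098] [ 3.14069087e+00 -1.08056054e-03 -3.48732556e-01]
```

arm_command(
  moves=[
    {"jaw": -1,"travel": [0,0,0],"dr": [0,0,0.6]},
    {"jaw": -1,"travel": [0,0,0],"dr": [0,0,0.6]},
    {"jaw": -1,"travel": [0,0,0],"dr": [0,0,0]},
  ],
)

```text
clock: 21.12
tool_pos: [632.9, -63.7, 74.5]
orientation: [3.141, -0.001, -0.433]
contact_force: [-0.4, -4.9, 4.9]
opening: 16.9
gripper_force: 53.6
```

```bash
python3 - <<'E'
from h import *
s=env.state();print(s['contact_force'],s['torque'],s['orientation'],s['opening'])
g=save('wrist','w11');t=save('top','t11'); sc=save('scene','s11')
p=w2px(sc,[*(o+M@[-83,-20]),16])[0];print(p)
p=w2px(t,[*(o+M@[-83,-20]),16])[0];print(p)
# look for light tab pixels in the wrist image: predict tip position
P=[*(o+M@[-82,4]),16]; print(w2px(g,P),w2px(g,[*(o+M@[-83,-36]),16]))
E
```

```text
[-0.3872829  -4.87753081  4.94958719] [-1.22426538  0.23998653  0.04131462] [ 3.14067088e+00 -9.66659347e-04 -4.32998046e-01] 16.917908355458934
[235.46571824 230.67954099]
[244.52261963 177.07050458]
[[276.94179064 260.71785321]] [[275.38578416 214.58185373]]
```

arm_command(
  moves=[
    {"jaw": -1,"travel": [0,0,0],"dr": [0,0,0.6]},
    {"jaw": -1,"travel": [0,0,0],"dr": [0,0,0.6]},
    {"jaw": -1,"travel": [0,0,0],"dr": [0,0,0]},
  ],
)

```text
clock: 21.52
tool_pos: [632.8, -63.7, 74.5]
orientation: [3.14, -0.001, -0.517]
contact_force: [-1.5, -4.9, 4.7]
opening: 16.5
gripper_force: 53.6
```

```bash
python3 - <<'E'
from h import *
s=env.state();print(s['contact_force'],s['torque'],s['orientation'],s['opening'],s['joint_positions'])
g=save('wrist','w12')
f=g['frame'].astype(int)
# brass mask in vicinity, and bright (tab) pixels
hsv=cv2.cvtColor(g['frame'],40)[170:235,240:310]; m=(hsv[:,:,0]>10)&(hsv[:,:,0]<35)&(hsv[:,:,1]>90)
for r in range(15,55,2): print(170+r,''.join('#' if v else '.' for v in m[r]))
for n in('w9','w10','w12'):
    h=cv2.cvtColor(load(n)['frame'],40); 
    print(n,h[208,262:290,2].tolist(), h[203,262:290,2].tolist())
E
```

```text
[-1.51960761 -4.8962541   4.70731341] [-1.23197074  0.32986871  0.02046728] [ 3.14049523e+00 -8.59412019e-04 -5.16675920e-01] 16.47815416153725 [-2.85604692e-01  6.37479414e-01  1.23051406e+00 -1.32331903e-03
  1.27301419e+00  1.80225592e+00]
185 ......................................................................
187 ......................................................................
189 ......................................................................
191 ......................................................................
193 ......................................................................
195 ......................................................................
197 ......................................................................
199 ......................................................................
201 ......................................................................
203 ..............................###########.............................
205 ...........................#################..........................
207 .........................###
[... 799 characters left out ...]
55, 165, 168, 169, 167, 161, 153, 144, 153, 166, 173, 173, 165, 146, 144, 158, 165, 167, 167, 167, 161, 149, 131, 119, 119, 123]
w10 [115, 120, 132, 146, 157, 162, 162, 156, 141, 134, 139, 131, 124, 136, 149, 143, 143, 155, 162, 161, 155, 143, 129, 119, 115, 117, 121, 123] [124, 124, 123, 121, 115, 112, 112, 110, 108, 119, 139, 151, 154, 153, 145, 126, 111, 109, 111, 111, 113, 118, 122, 123, 123, 123, 123, 123]
w12 [125, 122, 127, 140, 154, 162, 161, 151, 140, 148, 163, 158, 135, 117, 120, 140, 160, 172, 175, 175, 173, 169, 158, 144, 128, 121, 122, 129] [155, 144, 134, 130, 124, 117, 114, 114, 127, 146, 158, 163, 163, 152, 132, 119, 117, 117, 116, 113, 113, 115, 121, 126, 130, 132, 132, 133]
```

```bash
cat >> h.py <<'E'
def lmap(g,z,xs,ys):
    P=np.array([[[*(o+M@[x,y]),z] for y in ys] for x in xs]).reshape(-1,3)
    p=w2px(g,P).astype(np.float32).reshape(len(xs),len(ys),2)
    return cv2.remap(g['frame'],p[...,0],p[...,1],1),p
E
python3 - <<'E'
from h import *
for n in('scene','top'):
    g=save(n,n[0]+'12'); xs=np.arange(-60,-135,-4); ys=np.arange(24,-56,-4)
    m,p=lmap(g,16,xs,ys); print(n,'cols y=',ys.tolist())
    for x,r in zip(xs,m): print(x,' '.join('%3d%s'%(v.mean(),'b' if v[2]-int(v[0])>40 else ' ') for v in r.astype(int)))
E
```

```text
scene cols y= [24, 20, 16, 12, 8, 4, 0, -4, -8, -12, -16, -20, -24, -28, -32, -36, -40, -44, -48, -52]
-60 123  120  101   77   69   70   72   72   73   77   86   99  113  132  157  169  157  121   74   43 
-64 121  121   98   72   61   61   64   66   69   71   76   87  101  120  144  165  154  116   71   37 
-68 120  119  102   75   60   58   63   68   72   75   76   80   91  107  128  150  151  119   72   41 
-72 114  116  108   91   77   67   69   74   77   80   81   83   90  100  113  131  140  118   79   44 
-76 112  111  112  110  109  104   97   93   94   96   97   98   98  101b 107b 114b 121b 115b  92b  60 
-80 112  112  113  122  137  142  140  130  128  128  129  126  118  110b 109b 115b 118b 116b 104b  80b
-84 112  112  113  118  134  145  150  146  143  142  138  134  127  117b 114b 115b 118b 117b 110b  94 
-88 112  112  112  114  118  123  128  128  128  128  126  124  119  115b 114b 116b 120b 119b 116  110 
-92 112  112  113  113  113  113  115  116  116  116  117  117  118  117  120  123b 122b 117b 108b 107 
-96 112  112  113  113  113  113  114  114  115  115  116  11
[... 2372 characters left out ...]
  114  115  118  118  122  120  123  122  146  193  200  186  101   47 
-112 124  125  125  125  126  125  126  125  125  126  126  125  126  126  137  192  206  198  137   53 
-116 126  125  126  125  125  126  126  126  126  125  126  125  126  132  131  170  204  202  147   57 
-120 125  125  125  131  127  127  126  126  126  127  126  125  127  143  152  182  199  204  185   69 
-124 124  125  127  149  136  126  127  125  126  127  126  126  127  128  132  161  186  204  195   70 
-128 125  126  126  126  126  125  125  127  125  126  126  126  126  127  131  150  169  201  191   71 
-132 123  121  119  120  120  124  122  122  120  122  122  119  121  121  124  124  143  195  189   71
```

The scene camera shows the tab now lying along +y behind the wedge (L x≈-83, y up to +8), so it is near the stop. I'll continue in small steps until the torque rises.

arm_command(
  moves=[
    {"jaw": -1,"travel": [0,0,0],"dr": [0,0,0.5]},
    {"jaw": -1,"travel": [0,0,0],"dr": [0,0,0]},
  ],
)

```text
clock: 21.83
tool_pos: [632.7, -63.7, 74.5]
orientation: [3.14, -0.001, -0.551]
contact_force: [-1.6, -4.6, 5.6]
opening: 16.6
gripper_force: 53.6
```

```bash
python3 - <<'E'
from h import *
s=env.state();print(s['contact_force'],s['torque'],s['orientation'])
E
```

```text
[-1.6048535  -4.56373353  5.61190722] [-1.26918382  0.38959369  0.08623432] [ 3.14043525e+00 -9.06458693e-04 -5.51088445e-01]
```

arm_command(
  moves=[
    {"jaw": -1,"travel": [0,0,0],"dr": [0,0,0.5]},
    {"jaw": -1,"travel": [0,0,0],"dr": [0,0,0]},
  ],
)

```text
clock: 22.0
tool_pos: [632.7, -63.8, 74.5]
orientation: [3.14, -0.001, -0.586]
contact_force: [-1.4, -5.9, 5.3]
opening: 16.9
gripper_force: 53.6
```

```bash
python3 - <<'E'
from h import *
s=env.state();print(s['contact_force'],s['torque'],s['orientation'])
E
```

```text
[-1.36093339 -5.88168501  5.27474435] [-1.22439643  0.48780374  0.09868105] [ 3.14033873e+00 -7.87995886e-04 -5.85925460e-01]
```

arm_command(
  moves=[
    {"jaw": -1,"travel": [0,0,0],"dr": [0,0,0.5]},
    {"jaw": -1,"travel": [0,0,0],"dr": [0,0,0.25]},
    {"jaw": -1,"travel": [0,0,0],"dr": [0,0,0]},
  ],
)

```text
clock: 22.25
tool_pos: [632.6, -63.7, 74.5]
orientation: [3.14, -0.001, -0.637]
contact_force: [-1.6, -5.0, 4.9]
opening: 17.2
gripper_force: 53.6
```

```bash
python3 - <<'E'
from h import *
s=env.state();print(s['contact_force'],s['torque'],s['orientation'])
E
```

```text
[-1.64184968 -4.97391284  4.8843393 ] [-1.34826686  0.5321449   0.16254189] [ 3.14026352e+00 -7.34533956e-04 -6.37353750e-01]
```

arm_command(
  moves=[
    {"jaw": -1,"travel": [0,0,0],"dr": [0,0,0.5]},
    {"jaw": -1,"travel": [0,0,0],"dr": [0,0,0.25]},
    {"jaw": -1,"travel": [0,0,0],"dr": [0,0,0]},
  ],
)

```text
clock: 22.5
tool_pos: [632.5, -63.8, 74.5]
orientation: [3.14, -0.001, -0.69]
contact_force: [-2.0, -5.5, 6.6]
opening: 16.8
gripper_force: 53.7
```

```bash
python3 - <<'E'
from h import *
s=env.state();print(s['contact_force'],s['torque'],s['orientation'])
g=save('scene','s13')
for n in('s12','s13'):
    m,_=lmap(load(n),16,np.arange(-74,-95,-1.),np.array([8,4,0,-4,-8,-12,-16]))
    b=m.mean(2); w=np.clip(b-115,0,None); print(n,((w*np.arange(-74,-95,-1.)[:,None]).sum(0)/w.sum(0)).round(1))
E
```

```text
[-2.03151923 -5.52870519  6.5556142 ] [-1.35515971  0.67015071  0.28443252] [ 3.14003930e+00 -6.49670877e-04 -6.89512988e-01]
s12 [-82.1 -82.8 -83.5 -84.  -84.4 -84.4 -84.4]
s13 [-81.7 -82.4 -83.2 -83.8 -84.1 -84.2 -84. ]
```

At the stop: torque climbed to 0.28 N m while the tab stayed put. I'll unwind into the play and lift straight out.

arm_command(
  moves=[
    {"jaw": -1,"travel": [0,0,0],"dr": [0,0,-1]},
    {"jaw": -1,"travel": [0,0,0],"dr": [0,0,-1]},
    {"jaw": -1,"travel": [0,0,0],"dr": [0,0,-0.8]},
    {"jaw": -1,"travel": [0,0,0],"dr": [0,0,0]},
  ],
)

```text
clock: 22.88
tool_pos: [632.9, -63.5, 74.5]
orientation: [3.141, -0.001, -0.492]
contact_force: [-1.2, -4.8, 5.9]
opening: 17.1
gripper_force: 53.6
```

```bash
python3 - <<'E'
from h import *
s=env.state();print(s['contact_force'],s['torque'],s['orientation'],s['tool_pos'])
E
```

```text
[-1.19507405 -4.82712203  5.90888149] [-1.17896332  0.23719318  0.0224751 ] [ 3.14096613e+00 -9.32822216e-04 -4.91690037e-01] [632.87706398 -63.50133869  74.51303881]
```

arm_command(
  moves=[
    {"jaw": -1,"travel": [0,0,-0.01],"dr": [0,0,0]},
    {"jaw": -1,"travel": [0,0,-0.02],"dr": [0,0,0]},
    {"jaw": -1,"travel": [0,0,-0.03],"dr": [0,0,0]},
    {"jaw": -1,"travel": [0,0,-0.08],"dr": [0,0,0]},
    {"jaw": -1,"travel": [0,0,-0.12],"dr": [0,0,0]},
    {"jaw": -1,"travel": [0,0,-0.12],"dr": [0,0,0]},
    {"jaw": -1,"travel": [0,0,0],"dr": [0,0,0]},
    {"jaw": -1,"travel": [0,0,0],"dr": [0,0,0]},
  ],
)

```text
clock: 23.55
tool_pos: [633.4, -62.4, 171.2]
orientation: [-3.14, -0.003, -0.497]
contact_force: [-0.3, -0.1, -0.7]
opening: 16.9
gripper_force: 52.9
```

```bash
python3 - <<'E'
from h import *
s=env.state();print(s['contact_force'],s['torque'],s['orientation'],s['tool_pos'],s['opening'],s['gripper_force'])
g=save('scene','s14');w=save('wrist','w14')
for n in('s13','s14'):
    m,_=lmap(load(n),16,np.arange(-74,-95,-1.),np.array([8,4,0,-4,-8,-12,-16]))
    b=m.mean(2); q=np.clip(b-115,0,None); print(n,((q*np.arange(-74,-95,-1.)[:,None]).sum(0)/q.sum(0)).round(1))
f=cv2.cvtColor(w['frame'],6); 
for n in('w8','w14'):
    print(n);f=cv2.cvtColor(load(n)['frame'],6); print(f[200:222:2,262:290])
plan(421.8,-309.2,163,np.radians(-15))
E
```

```text
[-0.3293731  -0.13818245 -0.72748462] [ 0.04513494  0.0188597  -0.01783673] [-3.13968468 -0.00340672 -0.49655607] [633.44019339 -62.44073141 171.16387712] 16.855185318822635 52.91219472885132
s13 [-81.7 -82.4 -83.2 -83.8 -84.1 -84.2 -84. ]
s14 [-81.7 -82.6 -83.4 -84.  -84.1 -84.8 -86.5]
w8
[[167 161 153 141 130 126 125 126 126 126 127 127 128 128 129 130 130 131
  131 133 138 149 164 172 175 179 185 189]
 [174 168 163 158 150 138 131 127 126 127 127 127 128 129 130 131 131 134
  138 148 161 170 175 178 182 186 188 190]
 [181 175 169 165 163 160 153 146 142 140 138 136 136 137 140 143 150 158
  165 171 175 177 179 183 187 189 189 189]
 [183 181 178 174 171 169 168 167 168 169 167 160 156 157 165 170 173 175
  177 178 181 183 186 187 188 188 188 188]
 [182 182 182 181 181 180 179 178 178 177 168 148 134 141 160 174 179 181
  182 184 186 187 188 188 189 189 189 189]
 [182 183 184 185 186 187 187 187 187 185 175 154 136 144 164 179 185 186
  187 188 189 189 189 189 190 190 190 190]
 [186 187 187 187 188 187 187 187 187 186 182 173 168 170 179 185 188 188
  189 189 190 189 189 189 189 188
[... 1117 characters left out ...]
 118 123 137 155 162 164
  164 162 155 139 129 126 125 125 126 125]
 [ 82  81  82  81  81  83  82  81  83  98 122 141 150 150 147 154 162 164
  164 164 159 146 132 126 125 125 125 124]
 [ 97  97  97  98  98  98  98  95  90  97 123 143 153 152 147 150 160 163
  164 163 161 149 131 124 124 124 125 125]
 [102 101 101 102 102 101 101  99  96  97 106 111 111 109 110 117 134 150
  158 160 159 147 129 123 124 124 125 126]
 [100  98  95  91  89  87  84  82  77  75  74  71  68  67  68  71  82 101
  114 123 128 125 118 116 119 122 125 124]
 [ 89  81  74  70  67  66  65  63  63  63  63  64  63  62  62  61  61  61
   62  63  65  67  69  74  84  99 112 119]]
travel [-0.27   1.269  0.021] rotz units -3.37
```

arm_command(
  moves=[
    {"jaw": -1,"travel": [-0.014,0.064,0],"dr": [0,0,0]},
    {"jaw": -1,"travel": [-0.027,0.127,0],"dr": [0,0,0]},
    {"jaw": -1,"travel": [-0.027,0.127,0],"dr": [0,0,0]},
    {"jaw": -1,"travel": [-0.027,0.127,0],"dr": [0,0,0]},
    {"jaw": -1,"travel": [-0.027,0.127,0],"dr": [0,0,0]},
    {"jaw": -1,"travel": [-0.027,0.127,0],"dr": [0,0,0]},
    {"jaw": -1,"travel": [-0.027,0.127,0],"dr": [0,0,0]},
    {"jaw": -1,"travel": [-0.027,0.127,0],"dr": [0,0,0]},
    {"jaw": -1,"travel": [-0.027,0.127,0],"dr": [0,0,0]},
    {"jaw": -1,"travel": [-0.027,0.127,0],"dr": [0,0,0]},
    {"jaw": -1,"travel": [-0.014,0.064,0],"dr": [0,0,0]},
  ],
)

```text
clock: 24.57
tool_pos: [419.3, -311.5, 167.8]
orientation: [-3.141, 0.003, -0.499]
contact_force: [0.0, -0.2, -0.6]
opening: 17.1
gripper_force: 52.9
```

arm_command(
  moves=[
    {"jaw": -1,"travel": [0,0,0],"dr": [0,0,-1]},
    {"jaw": -1,"travel": [0,0,0],"dr": [0,0,-1]},
    {"jaw": -1,"travel": [0,0,0],"dr": [0,0,-1]},
    {"jaw": -1,"travel": [0,0,0],"dr": [0,0,-0.37]},
    {"jaw": -1,"travel": [0,0,0],"dr": [0,0,0]},
    {"jaw": -1,"travel": [0,0,0],"dr": [0,0,0]},
  ],
)

```text
clock: 25.07
tool_pos: [421.4, -309.4, 168.2]
orientation: [-3.14, 0.002, -0.263]
contact_force: [0.1, -0.8, -1.7]
opening: 16.6
gripper_force: 52.9
```

```bash
python3 - <<'E'
from h import *
s=env.state();print(s['orientation'],s['tool_pos'])
plan(421.6,-310.1,122,np.radians(-15))
g=save('wrist','w15');f=cv2.cvtColor(g['frame'],6); T=tcp()
# hole: dark blob within white block; project expected
for n in('w8','w15'):
    q=load(n);f=cv2.cvtColor(q['frame'],6);print(n,w2px(q,[421.8,-309.1,50])[0].round(1)); print(f[180:222:3,250:300:2])
E
```

```text
[-3.14018853e+00  1.52189036e-03 -2.63025997e-01] [ 421.40015113 -309.4495061   168.19294602]
travel [0.002 0.003 0.185] rotz units -0.02
w8 [273.8 195.2]
[[186 194 228 239 240 241 240 240 240 241 240 240 239 240 241 242 242 242
  242 242 242 241 241 241 241]
 [186 186 195 223 239 240 241 241 236 222 211 201 194 201 209 225 235 241
  241 241 241 241 241 241 241]
 [183 192 221 237 239 240 237 220 194 158 122 101  96 101 123 162 194 221
  239 241 241 241 241 242 242]
 [185 186 193 196 211 221 212 189 135  91  85  85  85  86  86  92 137 196
  221 239 241 241 241 241 241]
 [185 185 186 186 186 178 162 139 122 118 104  97  95  98 107 124 130 165
  202 228 241 241 240 240 240]
 [185 185 186 186 186 173 156 129 122 124 125 126 127 129 130 130 130 143
  194 223 238 240 240 240 241]
 [185 185 185 185 185 175 162 140 123 125 125 126 127 129 130 131 132 147
  171 193 214 233 239 241 241]
 [185 185 185 185 185 183 170 159 139 126 126 126 128 130 130 133 148 171
  179 187 190 192 200 231 240]
 [184 184 185 185 185 185 181 169 163 153 142 138 136 140 150 165 175 179
  187 189 189 188 189 202 219]

[... 1314 characters left out ...]
64 154 139 132 129 132 136 148 164 176
  182 188 189 188 192 210 224]
 [184 184 184 185 184 183 183 181 177 171 169 170 170 171 173 176 179 184
  188 188 189 190 190 191 193]
 [183 183 182 181 181 182 182 183 184 185 186 179 152 170 184 186 187 189
  189 190 190 189 188 187 188]
 [176 180 181 181 182 184 186 187 188 187 187 176 137 168 188 189 189 190
  188 188 187 188 188 188 187]
 [147 180 184 185 186 186 186 186 186 187 187 184 174 181 187 187 187 187
  188 188 187 187 186 185 186]
 [ 88 166 185 185 185 186 186 187 187 186 168 137 124 126 156 182 185 185
  185 184 185 186 185 179 163]
 [ 59 108 175 186 187 186 178 153 124 107  83  73  70  71  77  95 110 133
  159 180 172 154 126  91  73]]
```

arm_command(
  moves=[
    {"jaw": -1,"travel": [0.001,0.002,0.08],"dr": [0,0,0]},
    {"jaw": -1,"travel": [0,0,0.08],"dr": [0,0,0]},
    {"jaw": -1,"travel": [0,0,0.04],"dr": [0,0,0]},
    {"jaw": -1,"travel": [0,0,0.04],"dr": [0,0,0]},
    {"jaw": -1,"travel": [0,0,0.04],"dr": [0,0,0]},
    {"jaw": -1,"travel": [0,0,0.04],"dr": [0,0,0]},
    {"jaw": -1,"travel": [0,0,0],"dr": [0,0,0]},
  ],
)

```text
clock: 25.7
tool_pos: [421.0, -309.5, 87.2]
orientation: [-3.139, 0.003, -0.263]
contact_force: [-0.2, 0.1, -0.8]
opening: 16.9
gripper_force: 52.9
```

arm_command(
  moves=[
    {"jaw": -1,"travel": [0,0,0.03],"dr": [0,0,0]},
    {"jaw": -1,"travel": [0,0,0.03],"dr": [0,0,0]},
    {"jaw": -1,"travel": [0,0,0.02],"dr": [0,0,0]},
    {"jaw": -1,"travel": [0,0,0],"dr": [0,0,0]},
  ],
)

```text
clock: 26.03
tool_pos: [421.4, -310.1, 68.1]
orientation: [-3.141, 0.001, -0.262]
contact_force: [1.1, 0.9, -1.4]
opening: 16.8
gripper_force: 52.9
```

arm_command(
  moves=[
    {"jaw": -1,"travel": [0,0,0.012],"dr": [0,0,0]},
    {"jaw": -1,"travel": [0,0,0.01],"dr": [0,0,0]},
    {"jaw": -1,"travel": [0,0,0],"dr": [0,0,0]},
  ],
)

```text
clock: 26.28
tool_pos: [421.6, -310.4, 63.3]
orientation: [-3.141, 0.0, -0.262]
contact_force: [-1.1, -0.4, -0.4]
opening: 16.8
gripper_force: 52.9
```

arm_command(
  moves=[
    {"jaw": -1,"travel": [0,0,0.005],"dr": [0,0,0]},
    {"jaw": -1,"travel": [0,0,0.004],"dr": [0,0,0]},
    {"jaw": -1,"travel": [0,0,0],"dr": [0,0,0]},
  ],
)

```text
clock: 26.53
tool_pos: [421.7, -310.5, 61.3]
orientation: [3.142, 0.0, -0.262]
contact_force: [-0.1, 0.4, -1.0]
opening: 17.1
gripper_force: 52.9
```

arm_command(
  moves=[
    {"jaw": -1,"travel": [0,0,0.004],"dr": [0,0,0]},
    {"jaw": -1,"travel": [0,0,0],"dr": [0,0,0]},
  ],
)

```text
clock: 26.7
tool_pos: [421.8, -310.5, 60.4]
orientation: [3.141, -0.0, -0.262]
contact_force: [0.2, 0.1, -0.6]
opening: 16.4
gripper_force: 52.9
```

arm_command(
  moves=[
    {"jaw": -0.3,"travel": [0,0,0],"dr": [0,0,0]},
    {"jaw": 0,"travel": [0,0,0],"dr": [0,0,0]},
    {"jaw": 0,"travel": [0,0,0],"dr": [0,0,0]},
    {"jaw": 0,"travel": [0,0,0],"dr": [0,0,0]},
    {"jaw": 0,"travel": [0,0,0],"dr": [0,0,0]},
  ],
)

```text
clock: 27.12
tool_pos: [421.7, -310.5, 60.3]
orientation: [3.142, -0.0, -0.262]
contact_force: [0.9, 0.4, 0.2]
opening: 42.8
gripper_force: 0.0
```

arm_command(
  moves=[
    {"jaw": 0,"travel": [0,0,-0.06],"dr": [0,0,0]},
    {"jaw": 0,"travel": [0,0,-0.1],"dr": [0,0,0]},
    {"jaw": 0,"travel": [0,0,-0.14],"dr": [0,0,0]},
    {"jaw": 0,"travel": [0,0,-0.14],"dr": [0,0,0]},
    {"jaw": 0,"travel": [-0.1,0,-0.1],"dr": [0,0,0]},
    {"jaw": 0,"travel": [-0.13,0,0],"dr": [0,0,0]},
    {"jaw": 0,"travel": [0,0,0],"dr": [0,0,0]},
    {"jaw": 0,"travel": [0,0,0],"dr": [0,0,0]},
  ],
)

```text
clock: 27.78
tool_pos: [365.5, -295.4, 195.9]
orientation: [3.141, -0.001, -0.263]
contact_force: [-0.5, 0.6, -0.2]
opening: 43.0
gripper_force: 0.0
```

```bash
python3 - <<'E'
from h import *
s=env.state();print(s['contact_force'],s['tool_pos'],s['opening'])
g=save('wrist','w16');t=save('top','t16');sc=save('scene','s16')
# driver upright check: dark blob on white block (wrist); top view vs original
f=cv2.cvtColor(g['frame'],6); a=w2px(g,[421.8,-309.1,50])[0]; b=w2px(g,[421.8,-309.1,108])[0]; print(a,b)
x0,y0=int(a[0])-45,max(int(a[1])-45,0)
for r in f[y0:y0+90:4,x0:x0+90:3]: print(''.join('#' if v<110 else ('+' if v<205 else '.') for v in r))
t0=load('top0')['frame'][225:275,320:370].astype(int); print('top diff block',np.abs(t0-t['frame'][225:275,320:370]).max(2)[::6,::6])
# leveller from top
for n in('top0','t16'):
    m,_=lmap(load(n),16,np.arange(-66,-130,-4.),np.arange(20,-50,-4.)); print(n);
    for x,r in zip(np.arange(-66,-130,-4),m): print(x,' '.join('%3d'%v.mean() for v in r))
E
```

```text
[-0.54227847  0.61863325 -0.20938872] [ 365.48734163 -295.36059667  195.87968173] 43.02383416435432
[273.84685476 130.4818591 ] [273.44457506 134.40826221]
##############################
###################+.+########
################+.....########
#############++.......+#######
###########+...........#######
########+..............+######
#####+..................+#####
##++.....................#####
##............++++.......+####
##+.........+######+......####
###+........####++##+.....+###
####.......+####++##+......###
####+......+####+###+......+##
#####+.....+########+.......+#
######......+######+.........#
######+.....+######+.........+
#######......+####+........++#
#######+................++####
########+............++#######
#########.........++##########
#########+.....++#############
##########+..+################
##############################
top diff block [[  6   7   6   7   7  13  63 191 199]
 [  5   6   5   8  40  98 213 212 208]
 [  8   9  10  23  92  23 141 216 207]
 [  7  11  33 134  20 121  65 217 216]
 [ 11  13  89  24 217  90  27 220 220]
 [ 13 210 173  24  91
[... 1890 characters left out ...]
4 194 190
-94 201 202 203 203 202 202 204 203 203 202 203 195 173 161 180 204 204 188
-98 201 202 203 203 203 203 203 203 205 206 206 205 208 206 206 206 205 186
-102 201 201 203 204 203 202 203 204 206 208 207 208 207 205 206 205 206 175
-106 202 204 204 204 204 202 203 205 206 207 207 207 207 206 206 205 205 187
-110 204 205 205 205 203 204 204 205 207 206 205 206 206 205 207 207 206 176
-114 204 203 205 205 205 206 206 205 206 206 205 206 208 207 206 207 207 189
-118 204 205 205 205 208 208 207 207 206 206 206 207 209 207 207 207 206 179
-122 205 206 205 206 207 208 208 209 208 206 206 207 209 206 211 218 208 193
-126 206 205 204 205 206 207 207 206 206 207 207 208 208 210 236 232 207 181
```

The top view shows the tab straight across at L x≈-82 behind the wedge, whose rear is at about -73. The wrist view shows the driver standing upright in its block and the robot is clear. Handing in.

```bash
python3 -c "
from station import env
print(env.finish_job())"
```

```text
the job is handed in; nothing more can be done
None
```

The job is handed in at about 28 s on the clock: the wedge is in to its mark, the screw is turned to its stop with the tab across behind the wedge, and the driver is back upright in its block; the plate's level was judged from the wedge position, not measured directly.

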